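# Make up two seal-carving kits

### The job

Make up the two seal-carving kits. Into the two-bay tray go the longer lying seal blank and the straight packing slip, one to a bay; into the three-bay tray go the whetstone in the wide middle bay and the shorter lying blank and the tapered wedge in the outer bays, one to a bay, with the choice of bay left to you within each pair. Lay each thing flat and lengthways in the middle of its bay and let go, and leave the standing blanks where they are.

Things in the scene. Friction and masses are not known exactly. Their poses are not given: they have to be found in the camera images.
- long_blank_mid (a point): The longer of the two lying seal blanks: a smooth pale cream round barrel, 60 mm long, 15 mm thick (it does not roll; its flanks grip as if 12 mm apart). This point is its centre, 7.5 mm above its underside; its own y axis runs along its length, x across its width, z up. It lies flat on the desk (z = 0) at the start.
- short_blank_mid (a point): The shorter of the two lying seal blanks: a dull red-brown round barrel, 45 mm long, 15 mm thick (it does not roll; its flanks grip as if 12 mm apart). This point is its centre, 7.5 mm above its underside; its own y axis runs along its length, x across its width, z up. It lies flat on the desk (z = 0) at the start.
- slip_mid (a point): The packing slip: a straight strip of worn brown wood of even section, 88 mm long, 17 mm wide, 9 mm thick. This point is its centre, 4.5 mm above its underside; its own y axis runs along its length, x across its width, z up. It lies flat on the desk (z = 0) at the start.
- wedge_mid (a point): The wedge: a thin brown wooden strip that tapers along its length, 69 mm long, at most 12 mm wide and 8 mm thick, shorter and narrower than the packing slip. This point is its centre, 4 mm above its underside; its own y axis runs along its length, x across its width, z up. It lies flat on the desk (z = 0) at the start.
- whetstone_mid (a point): The whetstone in its dark grey sleeve: a flat block 88 mm long, 30 mm wide, 17 mm thick. This point is its centre, 8 mm above its underside; its own y axis runs along its length, x across its width, z up. It lies flat on the desk (z = 0) at the start.
- tray_two: The two-bay kit tray, plain wooden rims and a cork-lined floor, fixed to the desk: 122 mm along its x axis, 128 mm along its y axis. Origin: centre of its underside on the desk; z up. Floor top 5 mm above the desk, outer rim 12 mm, divider 10 mm (4 mm thick). Its two bays lie side by side along y, each 110 mm long (along x) and 56 mm wide (along y), with centres at x = 0, y = -30 and +30 mm.
- tray_three: The three-bay kit tray, plain wooden rims and a cork-lined floor, fixed to the desk: 122 mm along its x axis, 200 mm along its y axis. Origin: centre of its underside on the desk; z up. Floor top 5 mm above the desk, outer rim 12 mm, dividers 10 mm (4 mm thick). Its three bays lie side by side along y, each 110 mm long (along x): the middle one is 68 mm wide with its centre at x = 0, y = 0; the outer two are 56 mm wide with centres at x = 0, y = -66 and +66 mm.
- seal_2_mid (a point): Bystander: a dark brown seal blank standing upright on the desk, 14 mm thick, 60 mm tall, loose. This point is its centre, 30 mm up. Leave it standing where it is.
- seal_3_mid (a point): Bystander: a tan seal blank standing upright on the desk, 17 mm thick, 60 mm tall, loose. This point is its centre, 30 mm up. Leave it standing where it is.
Not all that is in view belongs to the job. Leave any turquoise look-alike of the part that bears short_blank_mid alone.

How it is judged:
By the outcome, as a careful person would: the job done as asked, in the order asked, and still so for the second after the job is handed in, with the robot touching nothing.
It also fails if it takes over 99 s, if anything falls off the work surface, if the arm or the gripper's body presses on something with over 40 N, if the wrist force passes 120 N, or if a joint passes its speed limit or range.

### The arm

A 6-joint arm with a two-finger parallel gripper is mounted at the origin on a cart in front of the work surface, level with it; the furniture and walls round the work are solid. World frame = base frame: x ahead of the robot, y to its left, z up, the work surface at z = 0. Lengths are in mm, angles in degrees, forces in N, time in s.
With the tool pointing down it reaches from about 350 to 850 mm from the base axis. Payload 8.1 kg.
Tool frame: the origin (TCP) lies at the very end of the fingers, on their centre line; the grasp point (between the pads) lies 19 mm behind it; z points along the fingers, y is the direction in which the jaws open and shut (so a half turn about z gives the same grasp; the last joint's range is limited). The gripper opens to 85 mm and grips with 20 to 120 N. Pads are 22 mm wide; open, the fingers measure 114 mm over their backs; the gripper's body (76 mm by 85 mm) begins 54 mm behind the grasp point. The pads swing forward as they close: fully open they stand 13 mm farther back than shut.
Start: joints at [66.096, 7.471, 85.268, -0, 87.261, -4.893], TCP at [195.426, 567.287, 231.292] pointing down, gripper open.
Joint ranges: [-169.43, 169.43], [-51.17, 129.36], [1.28, 143.12], [-76.62, 256.62], [0, 156.53], [-152.29, 152.29]. Speed limits (degrees/s): [136.94, 136.94, 159.86, 180, 180, 180].

### API

Orientations are given as [roll, pitch, yaw] about the fixed x, y, z axes, in that order (R = Rz(yaw) Ry(pitch) Rx(roll)).
In Python, from bench import r, eyes gives the robot as it stands. The module is installed in compiled form; this text tells all that it offers.
- The arm moves only by the tool play_rows, never from a script. Its argument "deltas" is a list of rows, each a list of 3 entries, a list of its own where there are three numbers: the shift along the tool's x, y, z in m, then the turn, a rotation vector about the tool's x, y, z in rad, then the closure, from 0 (fully open) to 1 (shut). A call has 1 to 8 rows; each row shifts and turns the pose as measured when the row begins, along the tool's axes as they then stand; what a row does not reach is not made up. A row lasts 1/8 s, in which the tool goes at most 62.5 mm and 10.7 degrees, less where a joint would pass 70% of its speed; a pose out of reach is approached as far as the arm can. A call with a gripper value outside its range is refused whole. The fingers move at their own pace and stop on an object; "force" is the grip in N (left out, the last holds). Time passes only in rows, so rows that do not move let the fingers close. It gives the time, the measured TCP pose, the force and the opening at its end, in the units of the state.
- r.sense(): the state, without advancing time (a new reading comes with each control period).
- eyes.snapshot(name): name is "scene" or "top" or "wrist"; returns the picture (384x512x3 uint8, red, green, blue); there is no depth.
- eyes.get_calibration(name): a dict with "mtx" (3x3 intrinsics, pixels), "R" (3x3) and "t" (3): a world point X has camera coordinates R X + t; the wrist camera has in their place "T_tool_cam" (4x4, takes a point from camera to tool coordinates, whose origin is the TCP and whose axes are the flange's). Camera axes: x right, y down, z forward; pixel columns grow to the right and rows downward; lengths in mm; the calibration is good to about 2 mm. The wrist camera is an equidistant fisheye: a pixel r from the principal point sees the ray r / f radians off the axis. A picture is of the moment at which its call begins: read the wrist's pose just before it. get_calibration takes no time and is no camera call.
- r.hand_in(): hands the job in, once; it reports no verdict.
The state is a dict: "time": time; "joint_pos": joint angles; "qd": joint speeds; "joint_efforts": joint torques, N m; "tool_pos": TCP position; "tcp_rot": TCP orientation; "ft_force": force on the tool from outside, world axes, zero at the start; "wrist_torque": the same for the moment, N m; "finger_gap": finger opening in mm.
Only numpy, scipy, OpenCV 4.12 (cv2) and the standard library are available. Lean on these libraries where they do the work, as an engineer would, in place of code of your own. Each camera call takes 0.05 s, during which the arm holds its last target. There are 200 camera calls.

## Working session

There is one attempt and no reset: what is moved stays moved. The work goes in short steps, Python scripts to look and compute and a tool call to move; the robot and the scene stay as the last step left them, time stands still between calls to the robot, and variables do not carry over. Pictures are saved under pics/ and viewed, about 12 in all and at most 16, crops included, and the job is handed in when it is done.

Besides the shell and the picture viewer there is one more tool, called after "Call:" in YAML: its name, and indented under it one key for each argument. play_rows: Moves the arm, as the interface text tells. Its arguments: {"type":"object","properties":{"deltas":{"type":"array"},"force":{"type":"number"}},"required":["deltas"]}

```bash
mkdir -p pics
python3 - <<'E'
from bench import r, eyes
import cv2, numpy as np
s=r.sense(); print({k:np.round(v,3).tolist() for k,v in s.items()})
for n in("scene","top","wrist"):
    im=eyes.snapshot(n); cv2.imwrite(f"pics/{n}0.png",im[:,:,::-1])
    c=eyes.get_calibration(n); print(n,{k:np.round(v,4).tolist() for k,v in c.items()})
E
```

```text
{'time': 0.0, 'joint_pos': [66.096, 7.515, 85.331, -0.001, 87.26, -4.892], 'qd': [-0.037, 0.121, 0.004, -0.098, -0.037, 0.021], 'joint_efforts': [-0.003, -56.938, -50.056, -0.001, 0.014, 0.0], 'tool_pos': [195.214, 566.771, 230.231], 'tcp_rot': [-179.894, -0.008, 160.988], 'ft_force': [0.683, -0.241, -0.329], 'wrist_torque': [-0.008, 0.026, -0.024], 'finger_gap': 85.604}
scene {'mtx': [[403.529, 0.0, 253.383], [0.0, 403.529, 191.4102], [0.0, 0.0, 1.0]], 'R': [[0.7184, -0.6956, 0.0111], [-0.3587, -0.384, -0.8508], [0.5961, 0.6072, -0.5254]], 't': [-245.7358, 257.294, 709.9913]}
top {'mtx': [[467.9324, 0.0, 246.7399], [0.0, 467.9324, 191.7331], [0.0, 0.0, 1.0]], 'R': [[-0.0237, -0.9997, -0.0062], [-0.9856, 0.0244, -0.1675], [0.1676, 0.0021, -0.9858]], 't': [138.7844, 476.3921, 995.3193]}
wrist {'mtx': [[297.3186, 0.0, 251.4798], [0.0, 297.3186, 184.8917], [0.0, 0.0, 1.0]], 'T_tool_cam': [[-0.0004, -0.9624, -0.2718, 69.2857], [1.0, -0.0003, -0.0004, 0.4268], [0.0003, -0.2718, 0.9624, -143.6651], [0.0, 0.0, 0.0, 1.0]]}
```

```bash
python3 -c "
import cv2
for n in('top','scene'):
    cv2.imwrite(f'pics/{n}0b.png',cv2.resize(cv2.imread(f'pics/{n}0.png'),(800,600),interpolation=cv2.INTER_CUBIC))"
```

```text
(no output)
```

View pics/top0b.png

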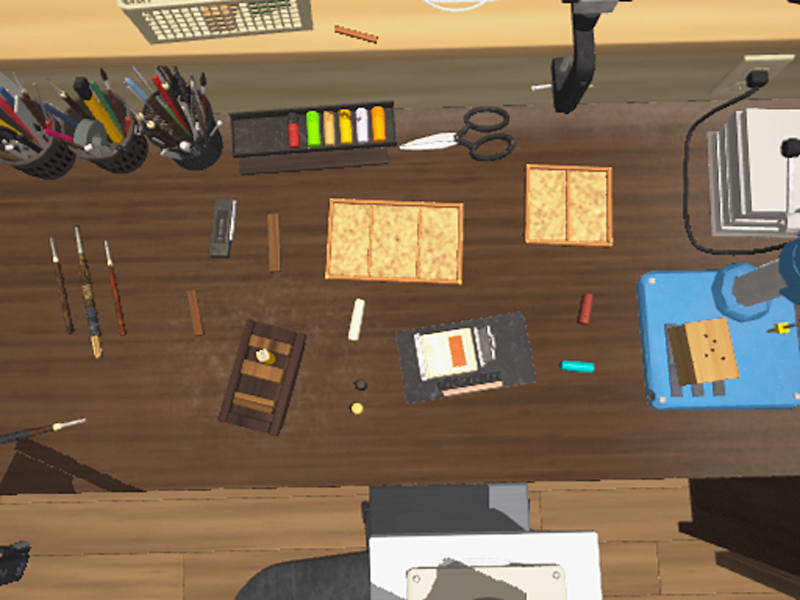

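View pics/scene0b.png

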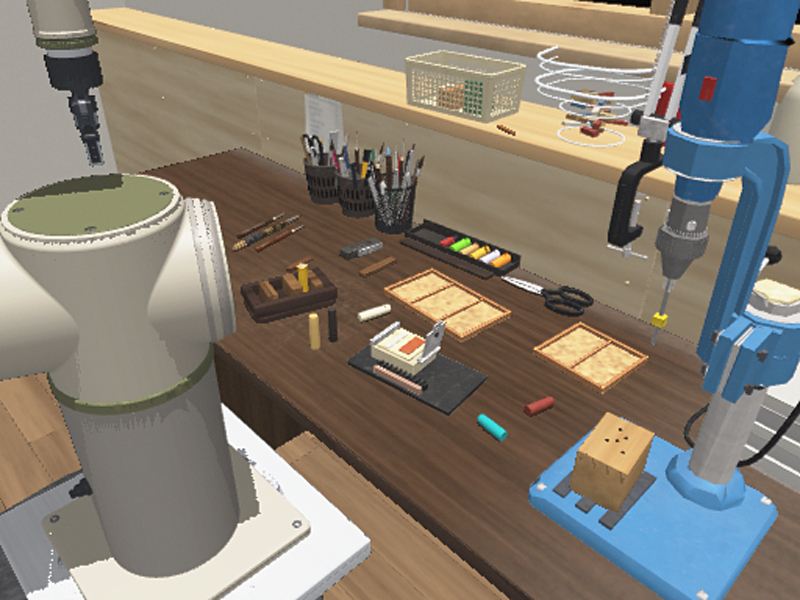

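Top view (pixels at 800x600):
- whetstone: grey block (224,228)
- slip: long brown strip (274,242). Rival strips are in the rack at (262,370), and there is another on the shelf at (356,34).
- wedge: shorter strip (195,312)
- long blank: cream barrel (357,320). Its rival is the upright tan blank at (357,408).
- short blank: red-brown barrel (586,308). Its rivals are the turquoise barrel (578,366) and the red chalk (293,131).
- trays: (395,241) and (569,205)

```bash
cat > h.py <<'E'
import numpy as np, cv2
from bench import r, eyes
from scipy.spatial.transform import Rotation as Ro
def ray(n,px,pose=None):
    c=eyes.get_calibration(n); K=c["mtx"]
    px=np.atleast_2d(px).astype(float); q=(px-[K[0,2],K[1,2]])/[K[0,0],K[1,1]]
    if n=="wrist":
        th=np.linalg.norm(q,axis=1)+1e-12
        d=np.c_[q*(np.sin(th)/th)[:,None],np.cos(th)]
        T=np.array(c["T_tool_cam"]); p,a=pose; R=Ro.from_euler("xyz",a,degrees=True).as_matrix()
        return p+R@T[:3,3],(d@T[:3,:3].T)@R.T
    R=np.array(c["R"]); d=np.c_[q,np.ones(len(q))]
    return -R.T@c["t"],d@R
def onz(n,px,z,pose=None):
    o,d=ray(n,px,pose); return o+d*((z-o[2])/d[:,2])[:,None]
def proj(n,X,pose=None):
    c=eyes.get_calibration(n);K=np.array(c["mtx"]);X=np.atleast_2d(X).astype(float)
    if n=="wrist":
        T=np.array(c["T_tool_cam"]);p,a=pose;R=Ro.from_euler("xyz",a,degrees=True).as_matrix()
        Y=((X-p)@R-T[:3,3])@T[:3,:3]
        rr=np.linalg.norm(Y[:,:2],axis=1);th=np.arctan2(rr,Y[:,2])
        return Y[:,:2]/rr[:,None]*th[:,None]*K[0,0]+[K[0,2],K[1,2]]
    Y=X@np.array(c["R"]).T+c["t"]; return (Y[:,:2]/Y[:,2:])*[K[0,0],K[1,1]]+[K[0,2],K[1,2]]
def meet(o1,d1,o2,d2):
    d1=d1/np.linalg.norm(d1);d2=d2/np.linalg.norm(d2)
    s=np.linalg.lstsq(np.c_[d1,-d2],o2-o1,rcond=None)[0]
    a,b=o1+s[0]*d1,o2+s[1]*d2; return (a+b)/2,np.linalg.norm(a-b)
def snap(name,n):
    s=r.sense(); im=eyes.snapshot(n); cv2.imwrite(f"pics/{name}.png",im[:,:,::-1])
    return im,(np.array(s["tool_pos"]),np.array(s["tcp_rot"]))
def blob(im,seed,tol=14,win=45):
    """grow from seed pixel by Lab colour; biggest contour containing/near seed"""
    lab=cv2.cvtColor(im,cv2.COLOR_RGB2LAB).astype(float); x,y=map(int,seed)
    ref=np.median(lab[y-1:y+2,x-1:x+2].reshape(-1,3),axis=0)
    m=(np.linalg.norm((lab-ref)*[.5,1,1],axis=2)<tol).astype(np.uint8)
    w=np.zeros_like(m);w[max(0,y-win):y+win,max(0,x-win):x+win]=1;m*=w
    k,l=cv2.connectedComponents(m); 
    m=(l==l[y,x]).astype(np.uint8)
    c=max(cv2.findContours(m,0,cv2.CHAIN_APPROX_NONE)[0],key=cv2.contourArea)
    mo=cv2.moments(m,True); return m,c[:,0,:],np.array([mo["m10"],mo["m01"]])/mo["m00"]
E
python3 - <<'E'
from h import *
t=cv2.imread("pics/top0.png")[:,:,::-1].copy(); s=cv2.imread("pics/scene0.png")[:,:,::-1].copy()
k=.64
S={"whet":((221,230),(361,250)),"slip":((274,242),(378,266)),"wedge":((195,312),(300,263)),"long":((357,320),(374,312)),"short":((586,308),(540,405)),"two":((590,180),(610,360)),"three":((395,241),(450,302)),"s2":((360,384),(333,325)),"s3":((357,408),(314,330))}
H=dict(whet=17,slip=9,wedge=8,long=7.5,short=7.5,two=5,three=5,s2=60,s3=60)
for n,(a,b) in S.items():
    o=[]
    for nm,im,p in(("top",t,a),("scene",s,b)):
        p=np.array(p)*k; m,c,ce=blob(im,p,tol=25 if n in("two","three") else 12)
        X=onz(nm,c,H[n])[:,:2].astype(np.float32); R=cv2.minAreaRect(X)
        o.append((nm,ce)); print(n,nm,len(c),m.sum(),np.round(ce,1),"rect",np.round(R[0]),np.round(R[1]),round(R[2]))
    P,e=meet(*[v if v.ndim==1 else v[0] for nm,ce in o for v in ray(nm,ce)]); print("   tri",P.round(1),round(e,1))
E
```

```text
whet top 91 324 [141.2 145.2] rect [600. 368.] [27. 87.] 85
whet scene 1788 196413 [255.5 191.6] rect [2129. 1213.] [4856. 6062.] 52
   tri [ 674.8  383.7 -157.4] 74.3
slip top 83 261 [174.7 154.4] rect [577. 292.] [88. 16.] 0
slip scene 45 83 [241.2 169.4] rect [573. 290.] [86. 18.] 3
   tri [576.5 293.4   5.9] 2.8
wedge top 65 159 [124.2 199.5] rect [474. 407.] [66. 13.] 10
wedge scene 1788 196406 [255.6 191.5] rect [2164. 1239.] [4932. 6156.] 52
   tri [553.5 351.8 -75.2] 203.0
long top 53 115 [227.8 204.5] rect [458. 171.] [11. 57.] 78
long scene 39 58 [239.3 198.8] rect [459. 174.] [13. 57.] 79
   tri [456.1 171.4   9.7] 1.3
short top 40 78 [375.4 197.3] rect [ 466. -165.] [10. 42.] 77
short scene 36 77 [345.7 258. ] rect [ 467. -162.] [13. 45.] 77
   tri [ 464.3 -164.2    9.9] 1.0
two top 353 2350 [362.9 131.9] rect [ 624. -149.] [127. 120.] 86
two scene 201 1243 [378.6 228. ] rect [ 627. -149.] [118. 120.] 86
   tri [ 622.7 -149.5    1.6] 2.7
three top 337 3463 [252.1 154.2] rect [573. 113.] [187. 112.] 86
three scene 217 1276 [286.1 194.2] rect [578. 112.] [187. 119.] 86
   tri [ 5.759e+02  1.121e+02 -3.000e-01] 1.8
s2 top 29 31 [232.2 244.4] rect [363. 159.] [10. 20.] 25
s2 scene 46 110 [212.5 208.3] rect [331. 128.] [85. 12.] 51
   tri [362.5 164.1  26.1] 6.7
s3 top 14 24 [228.2 260.9] rect [329. 170.] [ 8. 11.] 89
s3 scene 48 116 [200.9 212.6] rect [300. 133.] [82. 13.] 54
   tri [328.8 172.1  24.7] 1.6
```

Call:
play_rows:
  deltas:
    - [[-0.047, -0.036, 0.01], [0, 0, 0], 0.35]
    - [[-0.047, -0.036, 0.01], [0, 0, 0], 0.35]
    - [[-0.047, -0.036, 0.01], [0, 0, 0], 0.35]
    - [[-0.047, -0.036, 0.01], [0, 0, 0], 0.35]
    - [[-0.047, -0.036, 0.01], [0, 0, 0], 0.35]
    - [[-0.047, -0.036, 0.01], [0, 0, 0], 0.35]
    - [[-0.047, -0.036, 0.01], [0, 0, 0], 0.35]
    - [[-0.047, -0.036, 0.01], [0, 0, 0], 0.35]
  force: 40

```text
time: 1.15
tool_pos: [462.0, 163.8, 147.1]
tcp_rot: [-180.0, 0.0, 161.5]
ft_force: [0.4, 1.0, 0.4]
finger_gap: 55.6
```

```bash
cat >> h.py <<'E'
def go(x,y,z,yaw=None):
    """remaining move in tool axes [m], yaw turn about tool z [rad]; turn yaw FIRST gives second line"""
    s=r.sense(); p=np.array(s["tool_pos"]);a=s["tcp_rot"];R=Ro.from_euler("xyz",a,degrees=True).as_matrix()
    d=np.array([x,y,z])-p; print("t",round(s["time"],2),"p",p.round(1),"rot",np.round(a,1),"gap",round(s["finger_gap"],1),"F",np.round(s["ft_force"],1),"j6",round(s["joint_pos"][5]))
    print("tool delta now",(R.T@d/1000).round(4))
    if yaw is not None:
        G=Ro.from_euler("xyz",[180,0,yaw],degrees=True).as_matrix()
        print("turn",Ro.from_matrix(R.T@G).as_rotvec().round(3),"delta after turn",(G.T@d/1000).round(4))
E
python3 - <<'E'
from h import *
go(457,172,150,168)
E
```

```text
t 1.15 p [462.  163.8 147.1] rot [-180.     0.   161.5] gap 55.6 F [0.4 1.  0.4] j6 -58
tool delta now [ 0.0074  0.0062 -0.0029]
turn [-0.     0.    -0.114] delta after turn [ 0.0066  0.007  -0.0029]
```

Call:
play_rows:
  deltas:
    - [[0.007, 0.006, 0.0], [0, 0, -0.114], 0.35]
    - [[0, 0, 0], [0, 0, 0], 0.35]

```text
time: 1.4
tool_pos: [458.7, 166.6, 145.6]
tcp_rot: [-179.9, -0.1, 167.6]
ft_force: [0.4, 0.7, 0.5]
finger_gap: 55.6
```

Run:
```python
from h import *
im,p=snap("w1","wrist"); print(p[0].round(1),p[1].round(2))
print(proj("wrist",[[457,172,7.5],[363,164,60],[573,112,5]],p).round())
cv2.imwrite("pics/w1b.png",cv2.resize(im[:,:,::-1],(768,576),interpolation=cv2.INTER_CUBIC))
```

```text
[458.7 166.6 145.6] [-1.7987e+02 -8.0000e-02  1.6761e+02]
[[256. 172.]
 [221.  73.]
 [226. 280.]]
```

View pics/w1b.png

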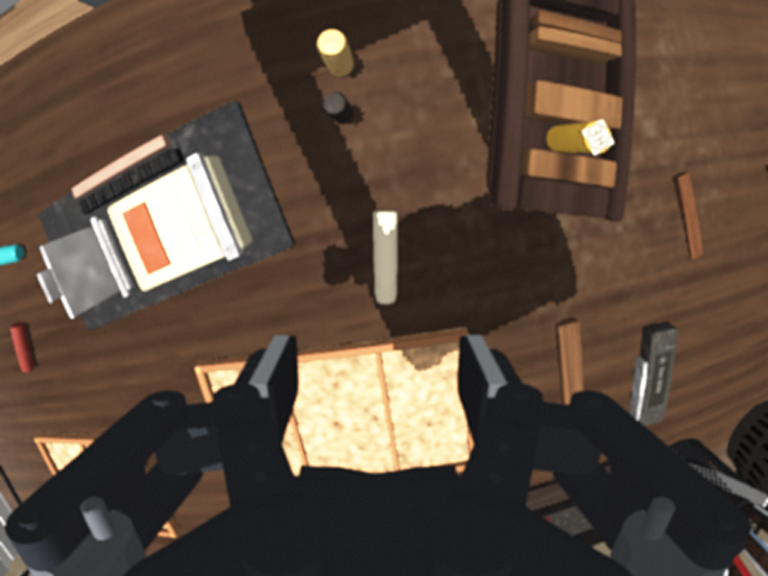

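The wrist view shows the cream barrel alone at (385,258) in the 768-wide picture. The standing blanks are at (333,52) and (335,105), and the three-bay tray is below.

```bash
cat >> h.py <<'E'
def rect(n,im,guess,z,thr,win=40,pose=None,inv=False):
    """local brightness mask about the projection of guess; minAreaRect on plane z -> centre, long, short, long-axis angle"""
    u=proj(n,guess,pose)[0]; x,y=u.astype(int); g=cv2.cvtColor(im,cv2.COLOR_RGB2HSV)[:,:,2].astype(int)
    x0,y0=max(0,x-win),max(0,y-win); m=(g[y0:y+win,x0:x+win]>thr).astype(np.uint8)
    if inv: m=1-m
    k,l,st,ce=cv2.connectedComponentsWithStats(m)
    i=min(range(1,k),key=lambda i:(np.linalg.norm(ce[i]-[x-x0,y-y0])+(1e3 if st[i,4]<40 else 0)))
    c=cv2.findContours((l==i).astype(np.uint8),0,cv2.CHAIN_APPROX_NONE)[0][0][:,0]+[x0,y0]
    (cx,cy),(w,h),a=cv2.minAreaRect(onz(n,c,z,pose)[:,:2].astype(np.float32))
    if w<h: w,h,a=h,w,a+90
    return np.round([cx,cy,w,h,(a+90)%180-90],1).tolist(), c.mean(0)
E
python3 - <<'E'
from h import *
im=cv2.imread("pics/w1.png")[:,:,::-1].copy(); p=(np.array([458.7,166.6,145.6]),np.array([-179.87,-.08,167.61]))
g=cv2.cvtColor(im,cv2.COLOR_RGB2HSV)[:,:,2]; print(g[172,240:275])
for t in(110,125,140):
    a,c=rect("wrist",im,[457,172,7.5],7.5,t,45,p); print(a)
E
```

```text
[ 42  42  42  42  43  42  40  41  72 126 162 174 180 184 187 186 186 186
 185 185 181 180 177 165 128  74  43  41  46  42  43  43  43  41  42]
[456.7, 172.4, 62.2, 15.3, -12.5]
[456.7, 172.1, 62.2, 14.6, -11.9]
[456.1, 172.1, 61.1, 14.4, -12.5]
```

```bash
python3 -c "
from h import *
go(456.5,172.2,3,167.7)"
```

```text
t 1.45 p [458.7 166.6 145.6] rot [-179.8   -0.   167.6] gap 55.4 F [ 0.2 -0.6 -0.6] j6 -64
tool delta now [0.0033 0.0054 0.1426]
turn [-0.003 -0.001 -0.002] delta after turn [0.0034 0.005  0.1426]
```

Call:
play_rows:
  deltas:
    - [[0.0033, 0.005, 0.045], [-0.003, 0, 0], 0.35]
    - [[0, 0, 0.045], [0, 0, 0], 0.4]
    - [[0, 0, 0.035], [0, 0, 0], 0.4]
    - [[0, 0, 0.008], [0, 0, 0], 0.4]

```text
time: 1.95
tool_pos: [457.9, 175.4, 11.9]
tcp_rot: [179.8, 0.3, 167.4]
ft_force: [-0.2, -0.2, 0.9]
finger_gap: 51.5
```

```bash
python3 -c "
from h import *
go(456.5,172.2,3,167.7)"
```

```text
t 1.95 p [457.9 175.4  11.9] rot [179.8   0.3 167.4] gap 51.5 F [-0.2 -0.2  0.9] j6 -62
tool delta now [ 0.0007 -0.0034  0.0089]
turn [ 0.003  0.005 -0.006] delta after turn [ 0.0007 -0.0034  0.0089]
```

Call:
play_rows:
  deltas:
    - [[0.0007, -0.0034, 0.008], [0.003, 0.005, -0.006], 0.5]
    - [[0, 0, 0], [0, 0, 0], 1.0]
    - [[0, 0, 0], [0, 0, 0], 1.0]
    - [[0, 0, 0], [0, 0, 0], 1.0]
    - [[0, 0, 0], [0, 0, 0], 1.0]
    - [[0, 0, 0], [0, 0, 0], 1.0]
    - [[0, 0, -0.03], [0, 0, 0], 1.0]
    - [[0, 0, -0.03], [0, 0, 0], 1.0]

```text
time: 2.95
tool_pos: [457.0, 172.8, 67.0]
tcp_rot: [-180.0, 0.0, 167.7]
ft_force: [-0.3, 0.3, -0.5]
finger_gap: 9.8
```

```bash
python3 -c "
from h import *
go(626,-149,100,176)
im,p=snap('t2','top')
# tray corners from bright mask, both stored top and scene, at rim top
import numpy as np
for n,f in(('top','top0'),('scene','scene0')):
  im=cv2.imread(f'pics/{f}.png')[:,:,::-1].copy()
  for nm,gs in(('two',[626,-149,12]),('three',[575,112,12])):
    u=proj(n,gs)[0].astype(int); hsv=cv2.cvtColor(im,cv2.COLOR_RGB2HSV)
    m=((hsv[:,:,2]>135)&(hsv[:,:,1]>60)).astype(np.uint8); w=np.zeros_like(m); w[u[1]-50:u[1]+50,u[0]-65:u[0]+65]=1; m*=w
    m=cv2.morphologyEx(m,cv2.MORPH_CLOSE,np.ones((5,5),np.uint8))
    k,l,st,ce=cv2.connectedComponentsWithStats(m); i=1+np.argmax(st[1:,4])
    c=cv2.findContours((l==i).astype(np.uint8),0,2)[0]; c=max(c,key=cv2.contourArea)[:,0]
    R=cv2.minAreaRect(onz(n,c,12)[:,:2].astype(np.float32)); print(n,nm,np.round(R[0],1),np.round(R[1],1),round(R[2],1))
"
```

```text
t 2.95 p [457.  172.8  67. ] rot [-180.     0.   167.7] gap 9.8 F [-0.3  0.3 -0.5] j6 -63
tool delta now [-0.2337 -0.2784 -0.0329]
turn [-0.     0.    -0.145] delta after turn [-0.191  -0.3092 -0.033 ]
top two [ 621.5 -148.3] [129.4 123.3] 86.2
top three [573.2 111.9] [201.1 123.2] 86.1
scene two [ 799.4 -122.6] [225.6 309.2] 47.1
scene three [551.3 108. ] [209.7 160.3] 86.3
```

Call:
play_rows:
  deltas:
    - [[0, 0, -0.06], [0, 0, -0.148], 1.0]
    - [[-0.0265, -0.0485, 0], [0, 0, 0], 1.0]
    - [[-0.0265, -0.0485, 0], [0, 0, 0], 1.0]
    - [[-0.0265, -0.0485, 0], [0, 0, 0], 1.0]
    - [[-0.0265, -0.0485, 0], [0, 0, 0], 1.0]
    - [[-0.0265, -0.0485, 0], [0, 0, 0], 1.0]
    - [[-0.0265, -0.0485, 0], [0, 0, 0], 1.0]
    - [[-0.0265, -0.0485, 0], [0, 0, 0], 1.0]

```text
time: 4.0
tool_pos: [629.9, -183.3, 134.2]
tcp_rot: [179.8, 0.7, 176.9]
ft_force: [-0.1, 0.6, -0.2]
finger_gap: 10.3
```

Call:
play_rows:
  deltas:
    - [[0, 0, 0], [0, 0, 0], 1.0]

```text
time: 4.12
tool_pos: [630.3, -187.3, 133.2]
tcp_rot: [179.9, 0.7, 176.7]
ft_force: [-0.3, 1.1, -0.5]
finger_gap: 9.7
```

Run:
```python
from h import *
go(619.5,-178.2,30,176.2)
im,p=snap("w2","wrist"); print(p[0].round(1),p[1].round(2))
cv2.imwrite("pics/w2b.png",cv2.resize(im[:,:,::-1],(768,576),interpolation=cv2.INTER_CUBIC))
```

```text
t 4.12 p [ 630.3 -187.3  133.2] rot [179.9   0.7 176.7] gap 9.7 F [-0.3  1.1 -0.5] j6 -108
tool delta now [0.0125 0.0082 0.1031]
turn [0.002 0.012 0.008] delta after turn [0.0114 0.0083 0.1032]
[ 630.3 -187.3  133.2] [179.88   0.69 176.67]
```

View pics/w2b.png

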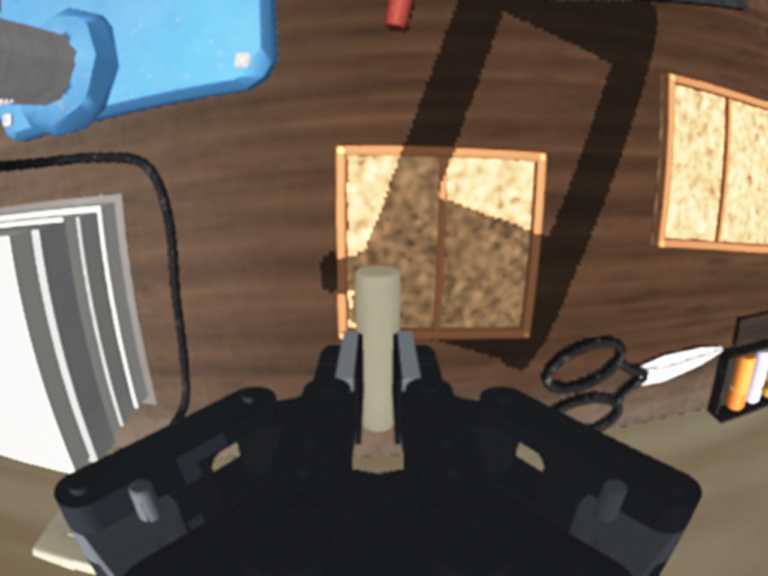

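The held barrel lies straight between the pads, from (378,270) to (378,430). The two-bay tray corners are at (338,148), (546,154), (528,338) and (341,338).

Run:
```python
from h import *
p=(np.array([630.3,-187.3,133.2]),np.array([179.88,.69,176.67]))
q=np.array([[338,147],[546,154],[528,338],[341,338]])/1.5
X=onz("wrist",q,12,p); print(X.round(1),X.mean(0).round(1)); 
print([round(float(np.linalg.norm(X[i]-X[i-1])),1) for i in range(4)], np.degrees(np.arctan2(*(X[1]-X[0])[[1,0]])).round(1),np.degrees(np.arctan2(*(X[2]-X[3])[[1,0]])).round(1))
# divider ends
D=onz("wrist",np.array([[443,152],[436,337]])/1.5,12,p); print(D.round(1))
# heights: triangulate rim corners with the top view
for a,x in zip(q,X):
    o,d=ray("wrist",a,p); u=proj("top",x)[0]; print(u.round(1),end=" ")
```

```text
[[ 556.7 -205.3   12. ]
 [ 564.8  -79.1   12. ]
 [ 686.   -88.    12. ]
 [ 677.  -212.9   12. ]] [ 621.2 -146.3   12. ]
[120.5, 126.4, 121.6, 125.3] 86.3 85.9
[[ 562.9 -143.9   12. ]
 [ 680.1 -151.2   12. ]]
[390.5 157.3] [335.5 155.2] [336.4 104.9] [389.9 107.2]
```

Call:
play_rows:
  deltas:
    - [[0.0115, 0.009, 0.03], [0.002, 0.012, 0.01], 1.0]
    - [[0, 0, 0.045], [0, 0, 0], 1.0]
    - [[0, 0, 0], [0, 0, 0], 1.0]

```text
time: 4.55
tool_pos: [618.6, -172.7, 57.2]
tcp_rot: [179.9, -0.0, 176.2]
ft_force: [0.1, 0.2, -0.4]
finger_gap: 9.9
```

```bash
python3 -c "
from h import *
go(619.3,-177.4,10,176.1)"
```

```text
t 4.55 p [ 618.6 -172.7   57.2] rot [179.9  -0.  176.2] gap 9.9 F [ 0.1  0.2 -0.4] j6 -106
tool delta now [-0.0011 -0.0047  0.0472]
turn [ 0.002 -0.     0.002] delta after turn [-0.0011 -0.0047  0.0472]
```

Call:
play_rows:
  deltas:
    - [[-0.001, -0.0047, 0.03], [0, 0, 0], 1.0]
    - [[0, 0, 0.012], [0, 0, 0], 1.0]
    - [[0, 0, 0], [0, 0, 0], 1.0]

```text
time: 4.92
tool_pos: [622.6, -176.2, 20.8]
tcp_rot: [180.0, 0.3, 176.4]
ft_force: [1.0, 0.5, -0.1]
finger_gap: 9.8
```

```bash
python3 -c "
from h import *
go(619.3,-177.4,9,176.1)"
```

```text
t 4.92 p [ 622.6 -176.2   20.8] rot [180.    0.3 176.4] gap 9.8 F [ 1.   0.5 -0.1] j6 -107
tool delta now [ 0.0033 -0.0014  0.0117]
turn [0.001 0.006 0.005] delta after turn [ 0.0032 -0.0014  0.0118]
```

Call:
play_rows:
  deltas:
    - [[0.003, -0.001, 0.009], [0, 0.005, 0.004], 1.0]
    - [[0, 0, 0.003], [0, 0, 0], 1.0]
    - [[0, 0, 0], [0, 0, 0], 1.0]

```text
time: 5.3
tool_pos: [621.8, -177.5, 12.1]
tcp_rot: [-180.0, 0.3, 176.1]
ft_force: [0.6, -0.7, 0.4]
finger_gap: 9.9
```

```bash
python3 -c "
from h import *
go(619.3,-177.4,9,176.1)"
```

```text
t 5.3 p [ 621.8 -177.5   12.1] rot [-180.     0.3  176.1] gap 9.9 F [ 0.6 -0.7  0.4] j6 -107
tool delta now [ 0.0025 -0.0001  0.0031]
turn [-0.001  0.006  0.001] delta after turn [ 0.0025 -0.0001  0.0031]
```

Call:
play_rows:
  deltas:
    - [[0.0025, 0, 0.003], [0, 0.005, 0], 1.0]
    - [[0, 0, 0.001], [0, 0, 0], 1.0]
    - [[0, 0, 0], [0, 0, 0], 0.75]
    - [[0, 0, 0], [0, 0, 0], 0.75]
    - [[0, 0, 0], [0, 0, 0], 0.75]

```text
time: 5.92
tool_pos: [621.8, -177.9, 11.4]
tcp_rot: [-179.9, 0.3, 176.1]
ft_force: [0.5, 0.4, -0.7]
finger_gap: 21.4
```

Call:
play_rows:
  deltas:
    - [[0, 0, -0.02], [0, 0, 0], 0.75]
    - [[0, 0, -0.05], [0, 0, 0], 0.4]
    - [[0, 0, -0.05], [0, 0, 0], 0.4]

```text
time: 6.3
tool_pos: [617.5, -176.5, 130.8]
tcp_rot: [179.9, -0.2, 176.1]
ft_force: [0.1, -0.6, 0.1]
finger_gap: 50.9
```

Run:
```python
from h import *
im,p=snap("w3","wrist"); print(p[0].round(1),p[1].round(2))
a,c=rect("wrist",im,[619.3,-177.4,12],12.5,150,45,p);print(a)
im2,_=snap("t3","top");im3,_=snap("s3","scene")
o=np.hstack([im[80:330,130:400],cv2.resize(im2[85:185,300:420],(300,250)),cv2.resize(im3[190:260,330:420],(300,250))])
cv2.imwrite("pics/w3b.png",cv2.resize(o[:,:,::-1],(800,230),interpolation=cv2.INTER_CUBIC))
go(577,292,130,180)
```

```text
[ 617.5 -176.5  130.8] [179.93  -0.24 176.13]
[619.9, -183.6, 85.3, 56.8, -4.1]
t 6.45 p [ 620.8 -177.6  134.7] rot [-179.9    0.3  176.1] gap 51.3 F [ 0.1 -0.4 -0. ] j6 -107
tool delta now [0.0754 0.4656 0.0037]
turn [-0.002  0.005 -0.068] delta after turn [0.0438 0.4696 0.0047]
```

View pics/w3b.png

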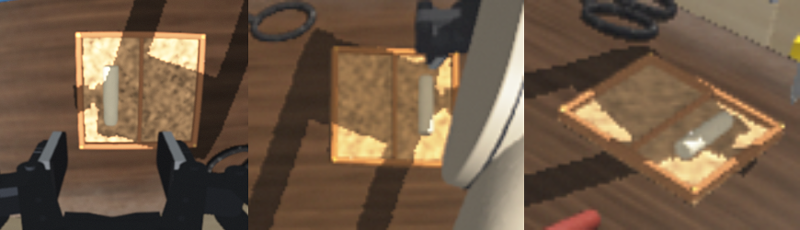

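The cream barrel lies in its bay, flat and about central (first panel, (111,95)). The slip is next.

Call:
play_rows:
  deltas:
    - [[0, 0, 0], [-0.002, 0.005, -0.068], 0.4]
    - [[0.005, 0.052, 0], [0, 0, 0], 0.4]
    - [[0.005, 0.052, 0], [0, 0, 0], 0.4]
    - [[0.005, 0.052, 0], [0, 0, 0], 0.4]
    - [[0.005, 0.052, 0], [0, 0, 0], 0.4]
    - [[0.005, 0.052, 0], [0, 0, 0], 0.4]
    - [[0.005, 0.052, 0], [0, 0, 0], 0.4]
    - [[0.005, 0.052, 0], [0, 0, 0], 0.4]

```text
time: 7.45
tool_pos: [581.7, 192.5, 133.7]
tcp_rot: [-180.0, -0.3, 179.7]
ft_force: [0.6, 0.2, 0.6]
finger_gap: 50.9
```

Call:
play_rows:
  deltas:
    - [[0.005, 0.052, 0], [0, 0, 0], 0.4]
    - [[0, 0.025, 0], [0, 0, 0], 0.4]
    - [[0, 0, 0], [0, 0, 0], 0.4]
    - [[0, 0, 0], [0, 0, 0], 0.4]

```text
time: 7.95
tool_pos: [573.5, 275.0, 131.9]
tcp_rot: [-179.9, -0.5, -180.0]
ft_force: [-0.0, -0.6, -0.2]
finger_gap: 51.1
```

Run:
```python
from h import *
go(577,292,130,180)
im,p=snap("w4","wrist"); print(p[0].round(1),p[1].round(2))
print(proj("wrist",[[577,292,9],[600,368,17],[474,407,8]],p).round())
cv2.imwrite("pics/w4b.png",cv2.resize(im[:,:,::-1],(768,576),interpolation=cv2.INTER_CUBIC))
```

```text
t 7.95 p [573.5 275.  131.9] rot [-179.9   -0.5 -180. ] gap 51.1 F [-0.  -0.6 -0.2] j6 -69
tool delta now [-0.0035  0.017   0.0019]
turn [-0.002 -0.008  0.001] delta after turn [-0.0035  0.017   0.0019]
[573.5 275.  131.9] [-179.9    -0.47 -179.97]
[[270. 183.]
 [348. 209.]
 [390.  79.]]
```

View pics/w4b.png

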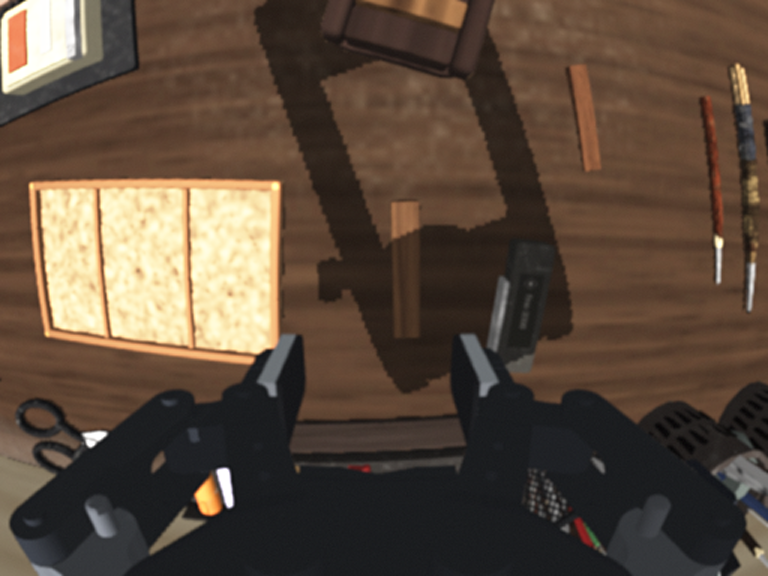

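The slip is at (405,269), the whetstone at (520,305) with its light stone edge at (500,315), and the wedge at (585,118). The three-bay tray corners are at (30,183), (281,183), (278,361) and (46,335).

Run:
```python
from h import *
p=(np.array([573.5,275.,131.9]),np.array([-179.9,-.47,-179.97]))
def q4(n,q,z):
    X=onz("wrist",np.array(q)/1.5,z,p); a=(X[2]+X[3]-X[0]-X[1])/2; 
    print(n,"c",X.mean(0).round(1),"L",np.linalg.norm(a).round(1),"W",[np.linalg.norm(X[1]-X[0]).round(1),np.linalg.norm(X[2]-X[3]).round(1)],"ang",np.degrees(np.arctan2(a[1],a[0])).round(1))
q4("slip",[(391,201),(419,200),(420,338),(393,338)],9)
q4("wedge",[(569,66),(583,65),(600,169),(585,170)],8)
q4("three",[(30,183),(281,183),(278,361),(46,335)],12)
im=cv2.imread("pics/w4.png")[:,:,::-1].copy();g=cv2.cvtColor(im,cv2.COLOR_RGB2HSV)[:,:,2]
cv2.imwrite("pics/w4c.png",cv2.resize(cv2.convertScaleAbs(im[140:260,300:400,::-1],alpha=2.),(500,600),interpolation=cv2.INTER_CUBIC))
m,c,ce=blob(cv2.imread("pics/top0.png")[:,:,::-1].copy(),(174,160),12); t=onz("top",c,9)[:,:2].astype(np.float32); print(cv2.minAreaRect(t))
# slip height: triangulate its centre, wrist with top
o1,d1=ray("wrist",np.array([[405.7,269]])/1.5,p); o2,d2=ray("top",ce); print(meet(o1,d1[0],o2,d2[0]))
```

```text
slip c [575.1 293.1   9. ] L 88.7 W [np.float64(16.8), np.float64(17.6)] ang 1.5
wedge c [473.3 407.4   8. ] L 68.2 W [np.float64(10.3), np.float64(11.3)] ang 10.9
three c [571.6 113.6  12. ] L 118.7 W [np.float64(200.1), np.float64(199.6)] ang -4.1
((576.87841796875, 291.7332458496094), (84.39047241210938, 16.148311614990234), 2.330336332321167)
(array([577.40428775, 293.48406289,  -1.67449018]), np.float64(2.850067310917869))
```

View pics/w4c.png

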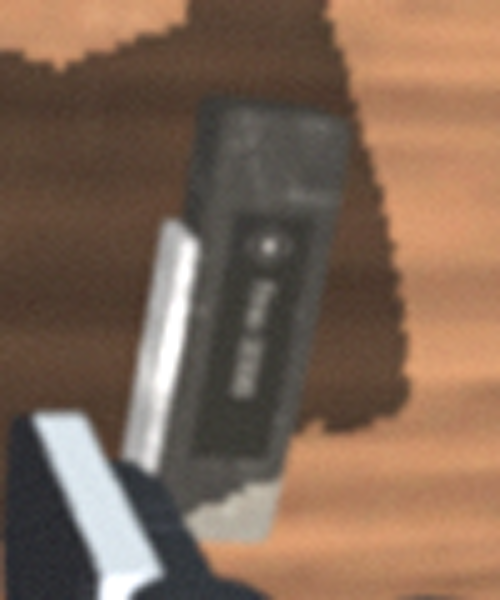

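```bash
python3 -c "
from h import *
go(576,293,2,181.7)"
```

```text
t 8.0 p [573.6 274.8 132. ] rot [-179.9   -0.5  180. ] gap 51.0 F [ 0.1 -1.  -0.1] j6 -69
tool delta now [-0.0035  0.0184  0.1299]
turn [-0.001 -0.008 -0.03 ] delta after turn [-0.003   0.0181  0.13  ]
```

Call:
play_rows:
  deltas:
    - [[-0.003, 0.018, 0.03], [-0.001, -0.008, -0.03], 0.4]
    - [[0, 0, 0.045], [0, 0, 0], 0.45]
    - [[0, 0, 0.025], [0, 0, 0], 0.45]
    - [[0, 0, 0], [0, 0, 0], 0.45]

```text
time: 8.5
tool_pos: [578.8, 287.9, 30.9]
tcp_rot: [-180.0, 0.1, -178.6]
ft_force: [-0.5, 0.1, 0.3]
finger_gap: 47.0
```

```bash
python3 -c "
from h import *
go(576,293,2,181.7)"
```

```text
t 8.5 p [578.8 287.9  30.9] rot [-1.800e+02  1.000e-01 -1.786e+02] gap 47.0 F [-0.5  0.1  0.3] j6 -69
tool delta now [0.0027 0.0052 0.0288]
turn [-0.001  0.002 -0.005] delta after turn [0.0026 0.0052 0.0289]
```

Call:
play_rows:
  deltas:
    - [[0.0026, 0.005, 0.018], [0, 0, -0.005], 0.5]
    - [[0, 0, 0.008], [0, 0, 0], 0.5]
    - [[0, 0, 0.001], [0, 0, 0], 0.5]
    - [[0, 0, 0], [0, 0, 0], 0.5]

```text
time: 9.0
tool_pos: [578.5, 292.6, 5.8]
tcp_rot: [180.0, 0.4, -178.4]
ft_force: [0.8, 0.0, 0.1]
finger_gap: 42.5
```

```bash
python3 -c "
from h import *
go(576,293,2,181.7)"
```

```text
t 9.0 p [578.5 292.6   5.8] rot [ 180.     0.4 -178.4] gap 42.5 F [0.8 0.  0.1] j6 -69
tool delta now [0.0025 0.0005 0.0038]
turn [ 0.001  0.006 -0.002] delta after turn [0.0025 0.0005 0.0038]
```

Call:
play_rows:
  deltas:
    - [[0.0025, 0.0005, 0.004], [0, 0.006, 0], 0.6]
    - [[0, 0, 0], [0, 0, 0], 1.0]
    - [[0, 0, 0], [0, 0, 0], 1.0]
    - [[0, 0, 0], [0, 0, 0], 1.0]
    - [[0, 0, 0], [0, 0, 0], 1.0]
    - [[0, 0, 0], [0, 0, 0], 1.0]

```text
time: 9.75
tool_pos: [576.9, 293.6, 3.1]
tcp_rot: [179.9, 0.1, -178.4]
ft_force: [-0.5, 0.4, -0.0]
finger_gap: 15.6
```

```bash
python3 -c "
from h import *
go(576,293,2,181.7)"
```

```text
t 9.75 p [576.9 293.6   3.1] rot [ 1.799e+02  1.000e-01 -1.784e+02] gap 15.6 F [-0.5  0.4 -0. ] j6 -69
tool delta now [ 0.0009 -0.0006  0.0011]
turn [ 0.002  0.002 -0.001] delta after turn [ 0.0009 -0.0006  0.0011]
```

Call:
play_rows:
  deltas:
    - [[0, 0, -0.04], [0, 0, 0], 1.0]
    - [[0, 0, -0.04], [0, 0, 0], 1.0]
    - [[0, 0, -0.04], [0, 0, 0], 1.0]
    - [[0, 0, 0], [0, 0, 0], 1.0]

```text
time: 10.25
tool_pos: [575.9, 293.1, 125.4]
tcp_rot: [179.9, 0.0, -178.4]
ft_force: [1.2, 0.1, -1.0]
finger_gap: 15.4
```

Run:
```python
from h import *
go(623.3,-117.6,130,176.1)
im,p=snap("w5","wrist"); 
cv2.imwrite("pics/w5b.png",cv2.resize(im[150:384,100:412,::-1],(624,468),interpolation=cv2.INTER_CUBIC))
```

```text
t 10.25 p [575.9 293.1 125.4] rot [ 179.9    0.  -178.4] gap 15.4 F [ 1.2  0.1 -1. ] j6 -69
tool delta now [-0.0358 -0.4118 -0.0049]
turn [0.001 0.    0.096] delta after turn [-0.0753 -0.4065 -0.0046]
```

View pics/w5b.png

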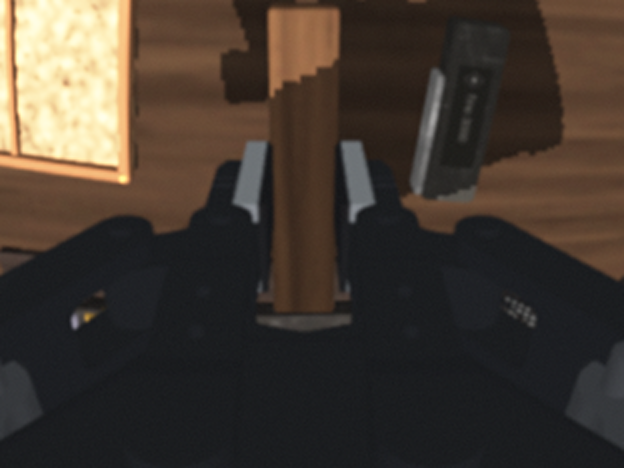

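The slip is held straight between the pads (305,160).

Call:
play_rows:
  deltas:
    - [[0, 0, 0], [0, 0, 0.096], 1.0]
    - [[-0.0094, -0.0505, 0], [0, 0, 0], 1.0]
    - [[-0.0094, -0.0505, 0], [0, 0, 0], 1.0]
    - [[-0.0094, -0.0505, 0], [0, 0, 0], 1.0]
    - [[-0.0094, -0.0505, 0], [0, 0, 0], 1.0]
    - [[-0.0094, -0.0505, 0], [0, 0, 0], 1.0]
    - [[-0.0094, -0.0505, 0], [0, 0, 0], 1.0]
    - [[-0.0094, -0.0505, 0], [0, 0, 0], 1.0]

```text
time: 11.3
tool_pos: [607.5, -71.6, 107.4]
tcp_rot: [-179.8, -1.4, 176.3]
ft_force: [0.8, 0.1, -0.4]
finger_gap: 15.2
```

Call:
play_rows:
  deltas:
    - [[-0.005, -0.02, 0], [0, 0, 0], 1.0]
    - [[0, 0, 0], [0, 0, 0], 1.0]
    - [[0, 0, 0], [0, 0, 0], 1.0]

```text
time: 11.68
tool_pos: [608.8, -94.2, 102.9]
tcp_rot: [-179.9, -1.7, 176.1]
ft_force: [-0.4, 0.7, -0.8]
finger_gap: 15.5
```

```bash
python3 -c "
from h import *
go(623.3,-117.6,8,176.1)"
```

```text
t 11.68 p [608.8 -94.2 102.9] rot [-179.9   -1.7  176.1] gap 15.5 F [-0.4  0.7 -0.8] j6 -99
tool delta now [-0.019  -0.0222  0.0944]
turn [-0.001 -0.03  -0.   ] delta after turn [-0.0161 -0.0223  0.0949]
```

Call:
play_rows:
  deltas:
    - [[-0.018, -0.022, 0], [-0.001, -0.03, 0], 1.0]
    - [[0, 0, 0.03], [0, 0, 0], 1.0]
    - [[0, 0, 0.03], [0, 0, 0], 1.0]
    - [[0, 0, 0], [0, 0, 0], 1.0]

```text
time: 12.18
tool_pos: [628.4, -115.1, 41.7]
tcp_rot: [-180.0, 0.3, 176.4]
ft_force: [-0.4, -0.5, -0.2]
finger_gap: 15.2
```

```bash
python3 -c "
from h import *
go(623.3,-117.6,8,176.1)"
```

```text
t 12.18 p [ 628.4 -115.1   41.7] rot [-180.     0.3  176.4] gap 15.2 F [-0.4 -0.5 -0.2] j6 -101
tool delta now [ 0.0052 -0.0028  0.0337]
turn [-0.     0.005  0.006] delta after turn [ 0.005  -0.0028  0.0337]
```

Call:
play_rows:
  deltas:
    - [[0.0055, -0.003, 0.018], [0, 0.006, 0.006], 1.0]
    - [[0.001, 0, 0.008], [0, 0, 0], 1.0]
    - [[0, 0, 0.002], [0, 0, 0], 1.0]
    - [[0, 0, 0], [0, 0, 0], 1.0]

```text
time: 12.68
tool_pos: [623.8, -117.9, 15.1]
tcp_rot: [-179.9, 0.2, 176.1]
ft_force: [-0.8, -0.5, 0.2]
finger_gap: 15.5
```

```bash
python3 -c "
from h import *
go(623.3,-117.6,8,176.1)"
```

```text
t 12.68 p [ 623.8 -117.9   15.1] rot [-179.9    0.2  176.1] gap 15.5 F [-0.8 -0.5  0.2] j6 -101
tool delta now [0.0006 0.0003 0.0071]
turn [-0.001  0.004  0.001] delta after turn [0.0005 0.0003 0.0071]
```

Call:
play_rows:
  deltas:
    - [[0.0005, 0, 0.0055], [0, 0.004, 0], 1.0]
    - [[0, 0, 0.002], [0, 0, 0], 1.0]
    - [[0, 0, 0], [0, 0, 0], 1.0]

```text
time: 13.05
tool_pos: [624.3, -118.1, 8.4]
tcp_rot: [-179.9, 0.1, 176.1]
ft_force: [0.4, 0.2, 0.2]
finger_gap: 15.6
```

Call:
play_rows:
  deltas:
    - [[0, 0, 0], [0, 0, 0], 0.72]
    - [[0, 0, 0], [0, 0, 0], 0.72]
    - [[0, 0, 0], [0, 0, 0], 0.72]
    - [[0, 0, -0.02], [0, 0, 0], 0.72]
    - [[0, 0, -0.04], [0, 0, 0], 0.5]
    - [[0, 0, -0.04], [0, 0, 0], 0.4]
    - [[0, 0, -0.02], [0, 0, 0], 0.4]
    - [[0, 0, 0], [0, 0, 0], 0.4]

```text
time: 14.05
tool_pos: [625.4, -118.2, 138.7]
tcp_rot: [-179.9, 0.3, 176.1]
ft_force: [0.3, 0.4, -1.3]
finger_gap: 51.2
```

Run:
```python
from h import *
go(600,368,130,175)
im,p=snap("w6","wrist"); print(p[0].round(1),p[1].round(2))
cv2.imwrite("pics/w6b.png",cv2.resize(im[60:260,160:430,::-1],(810*800//810,592),interpolation=cv2.INTER_CUBIC))
```

```text
t 14.05 p [ 625.4 -118.2  138.7] rot [-179.9    0.3  176.1] gap 51.2 F [ 0.3  0.4 -1.3] j6 -101
tool delta now [0.0581 0.4834 0.0071]
turn [-0.003  0.006  0.02 ] delta after turn [0.0677 0.4822 0.0087]
[ 625.4 -118.2  138.7] [-179.85    0.35  176.15]
```

View pics/w6b.png

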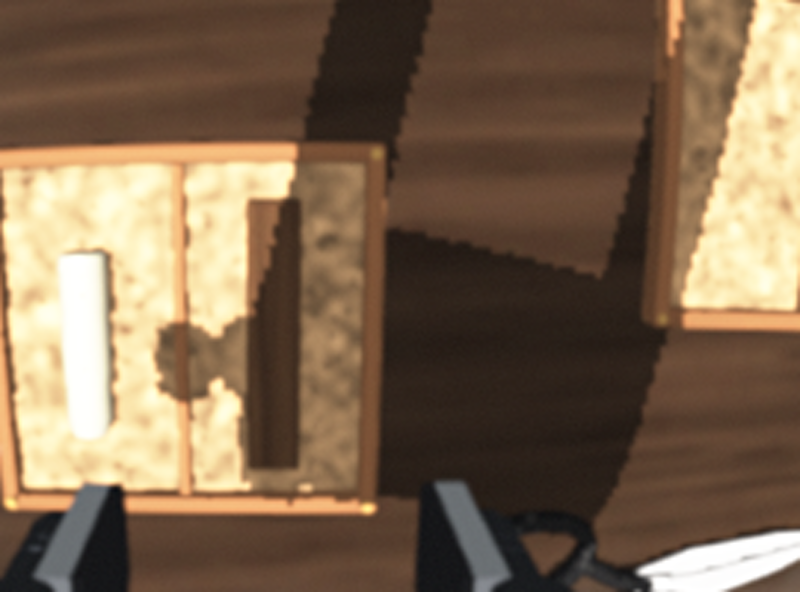

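Both pieces are flat and central in their bays: barrel at (85,345), slip at (273,333). The whetstone is next.

Call:
play_rows:
  deltas:
    - [[0.0075, 0.0535, 0], [-0.003, 0.006, 0.02], 0.25]
    - [[0.0075, 0.0535, 0], [0, 0, 0], 0.25]
    - [[0.0075, 0.0535, 0], [0, 0, 0], 0.25]
    - [[0.0075, 0.0535, 0], [0, 0, 0], 0.25]
    - [[0.0075, 0.0535, 0], [0, 0, 0], 0.25]
    - [[0.0075, 0.0535, 0], [0, 0, 0], 0.25]
    - [[0.0075, 0.0535, 0], [0, 0, 0], 0.25]
    - [[0.0075, 0.0535, 0], [0, 0, 0], 0.25]

```text
time: 15.1
tool_pos: [596.4, 320.5, 126.8]
tcp_rot: [-179.8, -0.8, 174.5]
ft_force: [0.9, -0.6, 0.1]
finger_gap: 63.7
```

Call:
play_rows:
  deltas:
    - [[0.008, 0.04, 0], [0, 0, 0], 0.25]
    - [[0, 0, 0], [0, 0, 0], 0.25]
    - [[0, 0, 0], [0, 0, 0], 0.25]

```text
time: 15.48
tool_pos: [588.3, 365.3, 121.6]
tcp_rot: [-179.6, -1.2, 174.8]
ft_force: [-0.6, -0.6, 1.8]
finger_gap: 64.4
```

Run:
```python
from h import *
go(600,368,130,175)
im,p=snap("w7","wrist"); print(p[0].round(1),p[1].round(2))
print(proj("wrist",[[600,368,17]],p).round())
cv2.imwrite("pics/w7b.png",cv2.resize(cv2.convertScaleAbs(im[110:250,190:350,::-1],alpha=1.6),(640,560),interpolation=cv2.INTER_CUBIC))
```

```text
t 15.47 p [588.3 365.3 121.6] rot [-179.6   -1.2  174.8] gap 64.4 F [-0.6 -0.6  1.8] j6 -57
tool delta now [-0.0112  0.0037 -0.0086]
turn [-0.007 -0.021 -0.004] delta after turn [-0.0114  0.0038 -0.0084]
[588.3 365.3 121.6] [-179.58   -1.18  174.79]
[[256. 199.]]
```

View pics/w7b.png

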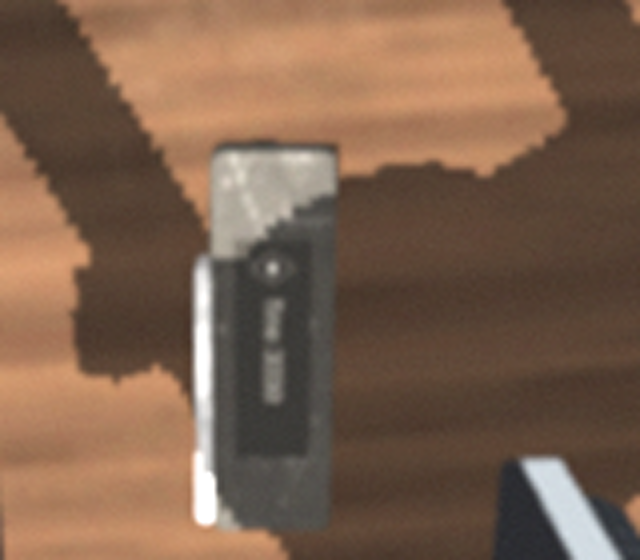

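Whetstone: dark sleeve corners are at (211,147), (337,147), (330,527) and (213,527) in the 4x crop. The pale stone strip runs along its left flank at x 194-213, y 258-527.

Run:
```python
from h import *
p=(np.array([588.3,365.3,121.6]),np.array([-179.58,-1.18,174.79]))
for z in(17,12):
  X=onz("wrist",np.array([(211,147),(337,147),(330,527),(213,527),(196,260),(194,525)])/4+[190,110],z,p)
  print(z,X.round(1).tolist()); a=(X[2]+X[3]-X[0]-X[1])/2; print(X[:4].mean(0).round(1),np.linalg.norm(a).round(1),np.degrees(np.arctan2(a[1],a[0])).round(1), np.linalg.norm(X[1]-X[0]),np.degrees(np.arctan2(*(X[2]-X[1])[1::-1])),np.degrees(np.arctan2(*(X[5]-X[4])[1::-1])))
# height: right top edge seen in w4 and w7: far-right (near-robot) corner
p4=(np.array([573.5,275.,131.9]),np.array([-179.9,-.47,-179.97]))
for a,b in(((337,147),(346,124)),((211,147),(212,103))):
  o1,d1=ray("wrist",np.array([a])/4+[190,110],p);o2,d2=ray("wrist",np.array([b])/5+[300,140],p4); print("tri",meet(o1,d1[0],o2,d2[0]))
go(599,369,3,175)
```

```text
17 [[553.2, 360.7, 17.0], [555.6, 387.3, 17.0], [642.9, 379.5, 17.0], [640.5, 352.5, 17.0], [577.3, 355.2, 17.0], [639.6, 348.2, 17.0]]
[598. 370.  17.] 87.7 -5.2 26.61836322299347 -5.081466481608491 -6.378056669667005
12 [[553.8, 360.5, 12.0], [556.2, 387.5, 12.0], [645.3, 379.6, 12.0], [642.8, 352.1, 12.0], [578.4, 354.8, 12.0], [641.9, 347.7, 12.0]]
[599.6 369.9  12. ] 89.4 -5.2 27.15149520784412 -5.081466481608469 -6.378056669667046
tri (array([556.89256555, 387.38874139,  12.54389171]), np.float64(1.5087722141743491))
tri (array([554.27660761, 360.37666648,  10.31873824]), np.float64(0.4929306357867484))
t 15.53 p [588.2 365.1 121.6] rot [-179.6   -1.2  174.8] gap 64.0 F [ 0.9 -0.6 -0.6] j6 -57
tool delta now [-0.0128  0.0057  0.1183]
turn [-0.007 -0.021 -0.004] delta after turn [-0.0104  0.0048  0.1186]
```

Call:
play_rows:
  deltas:
    - [[-0.0118, 0.0042, 0.02], [-0.007, -0.021, -0.004], 0.25]
    - [[0, 0, 0.04], [0, 0, 0], 0.25]
    - [[0, 0, 0.02], [0, 0, 0], 0.25]
    - [[0, 0, 0], [0, 0, 0], 0.25]

```text
time: 16.02
tool_pos: [602.4, 362.8, 40.1]
tcp_rot: [-180.0, 0.1, 174.7]
ft_force: [-0.5, 0.4, 1.0]
finger_gap: 63.9
```

```bash
python3 -c "
from h import *
go(598.5,368.2,3,174.8)"
```

```text
t 16.02 p [602.4 362.8  40.1] rot [-1.800e+02  1.000e-01  1.747e+02] gap 63.9 F [-0.5  0.4  1. ] j6 -58
tool delta now [0.0045 0.005  0.037 ]
turn [-0.     0.001 -0.002] delta after turn [0.0044 0.005  0.0371]
```

Call:
play_rows:
  deltas:
    - [[0.0045, 0.005, 0.02], [0, 0, 0], 0.3]
    - [[0, 0, 0.01], [0, 0, 0], 0.3]
    - [[0, 0, 0.002], [0, 0, 0], 0.3]
    - [[0, 0, 0], [0, 0, 0], 0.3]

```text
time: 16.52
tool_pos: [600.2, 369.2, 9.4]
tcp_rot: [179.9, 0.3, 174.6]
ft_force: [-0.3, -0.3, 0.9]
finger_gap: 59.8
```

```bash
python3 -c "
from h import *
go(598.5,368.2,3,174.8)"
```

```text
t 16.52 p [600.2 369.2   9.4] rot [179.9   0.3 174.6] gap 59.8 F [-0.3 -0.3  0.9] j6 -57
tool delta now [ 0.0016 -0.0012  0.0064]
turn [ 0.002  0.005 -0.003] delta after turn [ 0.0016 -0.0011  0.0064]
```

Call:
play_rows:
  deltas:
    - [[0.0016, -0.001, 0.0055], [0.002, 0.005, -0.003], 0.3]
    - [[0, 0, 0], [0, 0, 0], 1.0]
    - [[0, 0, 0], [0, 0, 0], 1.0]
    - [[0, 0, 0], [0, 0, 0], 1.0]
    - [[0, 0, 0], [0, 0, 0], 1.0]
    - [[0, 0, 0], [0, 0, 0], 1.0]
  force: 60

```text
time: 17.27
tool_pos: [599.5, 368.9, 5.5]
tcp_rot: [179.9, 0.1, 174.8]
ft_force: [-0.3, -0.0, -1.8]
finger_gap: 28.4
```

```bash
python3 -c "
from h import *
go(598.5,368.2,3,174.8)"
```

```text
t 17.27 p [599.5 368.9   5.5] rot [1.799e+02 1.000e-01 1.748e+02] gap 28.4 F [-0.3 -0.  -1.8] j6 -57
tool delta now [ 0.0009 -0.0008  0.0025]
turn [0.001 0.002 0.   ] delta after turn [ 0.0009 -0.0008  0.0025]
```

Call:
play_rows:
  deltas:
    - [[0, 0, -0.02], [0, 0, 0], 1.0]
    - [[0, 0, -0.04], [0, 0, 0], 1.0]
    - [[0, 0, -0.04], [0, 0, 0], 1.0]
    - [[0, 0, 0], [0, 0, 0], 1.0]

```text
time: 17.77
tool_pos: [599.6, 368.9, 112.1]
tcp_rot: [179.9, 0.2, 174.8]
ft_force: [0.6, 1.2, -0.4]
finger_gap: 28.5
```

Run:
```python
from h import *
go(572.5,113,100,176)
im,p=snap("w8","wrist"); 
cv2.imwrite("pics/w8b.png",cv2.resize(cv2.convertScaleAbs(im[150:384,100:412,::-1],alpha=1.3),(624,468),interpolation=cv2.INTER_CUBIC))
```

```text
t 17.77 p [599.6 368.9 112.1] rot [179.9   0.2 174.8] gap 28.5 F [ 0.6  1.2 -0.4] j6 -57
tool delta now [ 0.0039 -0.2573  0.0116]
turn [ 0.002  0.003 -0.021] delta after turn [ 0.0091 -0.2572  0.0121]
```

View pics/w8b.png

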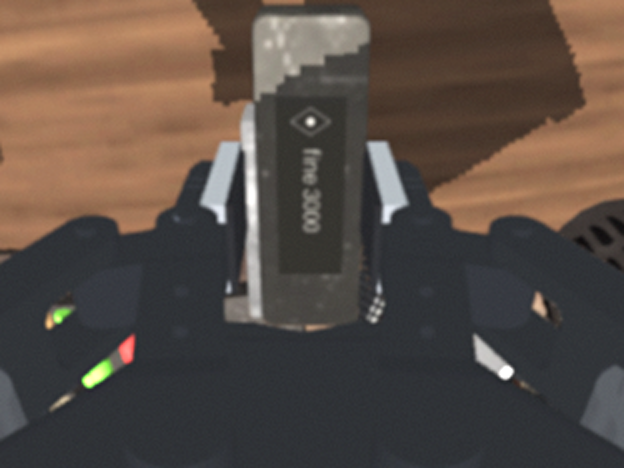

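The whetstone is held straight (310,190).

Call:
play_rows:
  deltas:
    - [[0.002, -0.045, 0], [0.002, 0.003, -0.021], 1.0]
    - [[0.002, -0.045, 0], [0, 0, 0], 1.0]
    - [[0.002, -0.045, 0], [0, 0, 0], 1.0]
    - [[0.002, -0.045, 0], [0, 0, 0], 1.0]
    - [[0.001, -0.045, 0], [0, 0, 0], 1.0]
    - [[0, -0.02, 0], [0, 0, 0], 1.0]
    - [[0, 0, 0], [0, 0, 0], 1.0]
    - [[0, 0, 0], [0, 0, 0], 1.0]

```text
time: 18.82
tool_pos: [564.6, 118.0, 101.5]
tcp_rot: [-179.7, -0.9, 176.2]
ft_force: [-0.5, 0.0, -0.2]
finger_gap: 28.4
```

```bash
python3 -c "
from h import *
go(573.5,112.5,11,176)"
```

```text
t 18.82 p [564.6 118.  101.5] rot [-179.7   -0.9  176.2] gap 28.4 F [-0.5  0.  -0.2] j6 -79
tool delta now [-0.0107 -0.0045  0.0903]
turn [-0.005 -0.016  0.003] delta after turn [-0.0093 -0.0049  0.0905]
```

Call:
play_rows:
  deltas:
    - [[-0.0095, -0.005, 0.01], [-0.005, -0.016, 0.003], 1.0]
    - [[0, 0, 0.03], [0, 0, 0], 1.0]
    - [[0, 0, 0.02], [0, 0, 0], 1.0]
    - [[0, 0, 0], [0, 0, 0], 1.0]

```text
time: 19.32
tool_pos: [575.4, 115.5, 37.9]
tcp_rot: [179.9, 0.2, 176.2]
ft_force: [0.1, -0.2, -1.4]
finger_gap: 28.3
```

```bash
python3 -c "
from h import *
go(573.5,112.5,11,176)"
```

```text
t 19.32 p [575.4 115.5  37.9] rot [179.9   0.2 176.2] gap 28.3 F [ 0.1 -0.2 -1.4] j6 -80
tool delta now [ 0.0018 -0.0032  0.0269]
turn [0.002 0.004 0.004] delta after turn [ 0.0017 -0.0032  0.0269]
```

Call:
play_rows:
  deltas:
    - [[0.002, -0.0032, 0.015], [0.002, 0.004, 0.004], 1.0]
    - [[0, 0, 0.006], [0, 0, 0], 1.0]
    - [[0, 0, 0], [0, 0, 0], 1.0]

```text
time: 19.7
tool_pos: [574.3, 113.0, 16.5]
tcp_rot: [-180.0, 0.1, 176.1]
ft_force: [-0.6, 0.3, -0.3]
finger_gap: 28.9
```

```bash
python3 -c "
from h import *
go(573.5,112.5,11,176)"
```

```text
t 19.7 p [574.3 113.   16.5] rot [-1.800e+02  1.000e-01  1.761e+02] gap 28.9 F [-0.6  0.3 -0.3] j6 -80
tool delta now [ 0.0008 -0.0006  0.0055]
turn [-0.     0.001  0.001] delta after turn [ 0.0008 -0.0006  0.0055]
```

Call:
play_rows:
  deltas:
    - [[0.0005, -0.0005, 0.004], [0, 0, 0], 1.0]
    - [[0, 0, 0.001], [0, 0, 0], 1.0]
    - [[0, 0, 0], [0, 0, 0], 0.6]
    - [[0, 0, 0], [0, 0, 0], 0.6]
    - [[0, 0, 0], [0, 0, 0], 0.6]

```text
time: 20.32
tool_pos: [575.5, 112.7, 13.4]
tcp_rot: [180.0, 0.3, 176.1]
ft_force: [0.2, -0.3, 0.6]
finger_gap: 34.2
```

Call:
play_rows:
  deltas:
    - [[0, 0, -0.02], [0, 0, 0], 0.6]
    - [[0, 0, -0.04], [0, 0, 0], 0.5]
    - [[0, 0, -0.05], [0, 0, 0], 0.4]
    - [[0, 0, 0], [0, 0, 0], 0.4]
  force: 40

```text
time: 20.82
tool_pos: [575.7, 112.7, 131.4]
tcp_rot: [179.9, 0.4, 176.1]
ft_force: [-0.1, -0.2, -0.4]
finger_gap: 51.2
```

Run:
```python
from h import *
go(465.5,-164,140,167)
im,p=snap("w9","wrist"); print(p[0].round(1),p[1].round(2))
cv2.imwrite("pics/w9b.png",cv2.resize(im[80:280,110:400,::-1],(800,552),interpolation=cv2.INTER_CUBIC))
```

```text
t 20.82 p [575.7 112.7 131.4] rot [179.9   0.4 176.1] gap 51.2 F [-0.1 -0.2 -0.4] j6 -80
tool delta now [ 0.0909 -0.2837 -0.0096]
turn [0.002 0.008 0.158] delta after turn [ 0.0452 -0.2944 -0.0086]
[575.7 112.7 131.4] [179.94   0.44 176.06]
```

View pics/w9b.png

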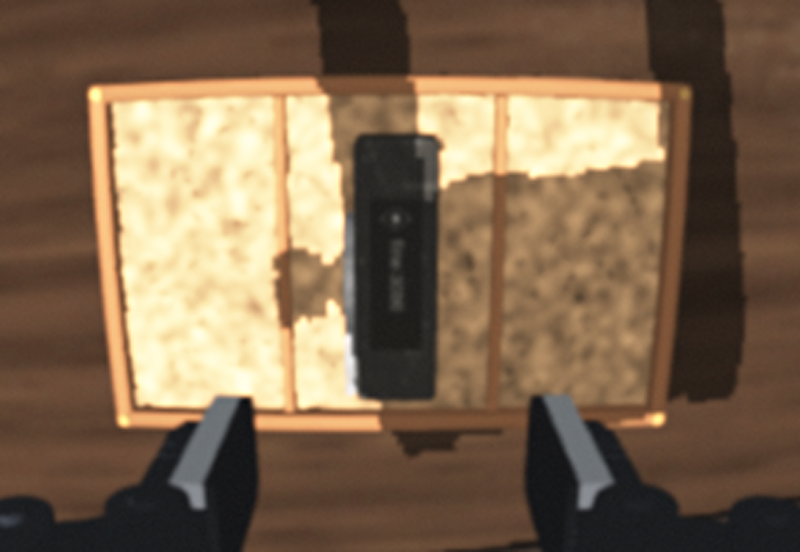

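The whetstone sits in the middle bay at (397,267), with tray corners at (92,90), (688,92), (661,423) and (122,424). I'll check how well it is centred.

Run:
```python
from h import *
p=(np.array([575.7,112.7,131.4]),np.array([179.94,.44,176.06]))
def q4(n,q,z):
    X=onz("wrist",np.array(q)*[290/800,200/552]+[110,80],z,p); a=(X[2]+X[3]-X[0]-X[1])/2
    print(n,"c",X.mean(0).round(1),"L",np.linalg.norm(a).round(1),"W",[np.linalg.norm(X[1]-X[0]).round(1),np.linalg.norm(X[2]-X[3]).round(1)],"ang",np.degrees(np.arctan2(a[1],a[0])).round(1)); return X.mean(0)
t=q4("tray12",[(90,88),(690,89),(665,425),(120,428)],12)
q4("tray9",[(90,88),(690,89),(665,425),(120,428)],9)
w=q4("whet22",[(357,136),(437,136),(435,400),(360,400)],22)
q4("whet19",[(357,136),(437,136),(435,400),(360,400)],19)
a=np.radians(-4); d=(w-t)[:2]; print("local",d@[np.cos(a),np.sin(a)],d@[-np.sin(a),np.cos(a)])
```

```text
tray12 c [573.4 113.8  12. ] L 121.9 W [np.float64(198.9), np.float64(200.7)] ang -3.5
tray9 c [574.2 113.7   9. ] L 123.3 W [np.float64(201.1), np.float64(203.0)] ang -3.5
whet22 c [573.8 115.6  22. ] L 87.8 W [np.float64(24.6), np.float64(25.2)] ang -3.7
whet19 c [574.6 115.6  19. ] L 88.9 W [np.float64(24.9), np.float64(25.5)] ang -3.7
local 0.24187823016414697 1.8769900781682731
```

The whetstone is central to about 2 mm. The short blank is next.

Call:
play_rows:
  deltas:
    - [[0, 0, 0], [0.002, 0.008, 0.158], 0.4]
    - [[0.0075, -0.05, 0], [0, 0, 0], 0.4]
    - [[0.0075, -0.05, 0], [0, 0, 0], 0.4]
    - [[0.0075, -0.05, 0], [0, 0, 0], 0.4]
    - [[0.0075, -0.05, 0], [0, 0, 0], 0.4]
    - [[0.0075, -0.05, 0], [0, 0, 0], 0.4]
    - [[0.007, -0.03, 0], [0, 0, 0], 0.4]
    - [[0, 0, 0], [0, 0, 0], 0.4]

```text
time: 21.88
tool_pos: [459.3, -155.7, 126.4]
tcp_rot: [-179.9, -0.6, 166.8]
ft_force: [0.2, 0.1, -0.9]
finger_gap: 51.2
```

Call:
play_rows:
  deltas:
    - [[0, 0, 0], [0, 0, 0], 0.4]

```text
time: 22.0
tool_pos: [459.1, -155.3, 126.1]
tcp_rot: [-179.9, -0.7, 166.7]
ft_force: [0.4, 0.5, 0.1]
finger_gap: 51.3
```

Run:
```python
from h import *
go(465.5,-164,140,167)
im,p=snap("w10","wrist"); print(p[0].round(1),p[1].round(2))
u=proj("wrist",[465.5,-164,7.5],p)[0]; print(u)
# red mask
hsv=cv2.cvtColor(im,cv2.COLOR_RGB2HSV); m=(((hsv[:,:,0]<7)|(hsv[:,:,0]>172))&(hsv[:,:,1]>140)&(hsv[:,:,2]>50)).astype(np.uint8)
k,l,st,ce=cv2.connectedComponentsWithStats(m)
for i in range(1,k):
    if st[i,4]>100:
        c=cv2.findContours((l==i).astype(np.uint8),0,1)[0][0][:,0]; R=cv2.minAreaRect(onz("wrist",c,7.5,p)[:,:2].astype(np.float32)); print(st[i],ce[i],R)
```

```text
t 22.0 p [ 459.1 -155.3  126.1] rot [-179.9   -0.7  166.7] gap 51.3 F [0.4 0.5 0.1] j6 -101
tool delta now [-0.0081 -0.007  -0.014 ]
turn [-0.001 -0.012 -0.004] delta after turn [-0.0082 -0.0071 -0.0139]
[ 459.1 -155.3  126.1] [-179.93   -0.68  166.74]
[243.61774628 190.01673108]
[236 163  18  50 736] [244.47961957 187.18342391] ((463.8604431152344, -162.7943878173828), (15.59958267211914, 46.985809326171875), 75.98343658447266)
```

Call:
play_rows:
  deltas:
    - [[-0.0065, -0.007, 0.02], [-0.001, -0.012, 0.013], 0.4]
    - [[0, 0, 0.04], [0, 0, 0], 0.4]
    - [[0, 0, 0.02], [0, 0, 0], 0.45]
    - [[0, 0, 0], [0, 0, 0], 0.45]

```text
time: 22.55
tool_pos: [466.3, -159.4, 44.4]
tcp_rot: [180.0, 0.1, 166.4]
ft_force: [-0.2, -0.2, 0.5]
finger_gap: 47.1
```

```bash
python3 -c "
from h import *
go(464,-163,3,166)"
```

```text
t 22.55 p [ 466.3 -159.4   44.4] rot [1.800e+02 1.000e-01 1.664e+02] gap 47.1 F [-0.2 -0.2  0.5] j6 -101
tool delta now [ 0.0014 -0.0041  0.0414]
turn [0.    0.002 0.007] delta after turn [ 0.0013 -0.0041  0.0414]
```

Call:
play_rows:
  deltas:
    - [[0.0015, -0.004, 0.024], [0, 0, 0.007], 0.45]
    - [[0, 0, 0.01], [0, 0, 0], 0.5]
    - [[0, 0, 0.002], [0, 0, 0], 0.5]
    - [[0, 0, 0], [0, 0, 0], 0.5]

```text
time: 23.05
tool_pos: [467.5, -162.0, 11.5]
tcp_rot: [-180.0, 0.4, 166.2]
ft_force: [0.5, 0.6, -0.7]
finger_gap: 42.8
```

```bash
python3 -c "
from h import *
go(464,-163,3,166)"
```

```text
t 23.05 p [ 467.5 -162.    11.5] rot [-180.     0.4  166.2] gap 42.8 F [ 0.5  0.6 -0.7] j6 -101
tool delta now [ 0.0032 -0.0019  0.0085]
turn [-0.     0.006  0.003] delta after turn [ 0.0032 -0.0019  0.0085]
```

Call:
play_rows:
  deltas:
    - [[0.0032, -0.002, 0.007], [0, 0.006, 0.003], 0.5]
    - [[0.0005, 0, 0.001], [0, 0, 0], 0.6]
    - [[0, 0, 0], [0, 0, 0], 1.0]
    - [[0, 0, 0], [0, 0, 0], 1.0]
    - [[0, 0, 0], [0, 0, 0], 1.0]
    - [[0, 0, 0], [0, 0, 0], 1.0]
    - [[0, 0, 0], [0, 0, 0], 1.0]

```text
time: 23.92
tool_pos: [464.6, -163.7, 4.9]
tcp_rot: [-180.0, 0.2, 166.0]
ft_force: [0.1, -0.1, -0.5]
finger_gap: 9.8
```

```bash
python3 -c "
from h import *
go(464,-163,3,166)"
```

```text
t 23.93 p [ 464.6 -163.7    4.9] rot [-180.     0.2  166. ] gap 9.8 F [ 0.1 -0.1 -0.5] j6 -101
tool delta now [0.0008 0.0006 0.0019]
turn [-0.001  0.003 -0.   ] delta after turn [0.0008 0.0006 0.0019]
```

Call:
play_rows:
  deltas:
    - [[0, 0, -0.02], [0, 0, 0], 1.0]
    - [[0, 0, -0.05], [0, 0, 0], 1.0]
    - [[0, 0, -0.05], [0, 0, 0], 1.0]
    - [[0, 0, 0], [0, 0, 0], 1.0]

```text
time: 24.42
tool_pos: [463.3, -163.1, 127.3]
tcp_rot: [-180.0, 0.0, 166.0]
ft_force: [-0.2, 0.2, 0.2]
finger_gap: 10.3
```

Run:
```python
from h import *
go(569,47.6,130,176.2)
im,p=snap("w11","wrist"); 
hsv=cv2.cvtColor(im,cv2.COLOR_RGB2HSV); m=(((hsv[:,:,0]<7)|(hsv[:,:,0]>172))&(hsv[:,:,1]>140)&(hsv[:,:,2]>50)).astype(np.uint8)
k,l,st,ce=cv2.connectedComponentsWithStats(m)
for i in range(1,k):
    if st[i,4]>100: print(st[i],ce[i])
```

```text
t 24.43 p [ 463.3 -163.1  127.3] rot [-180.    0.  166.] gap 10.3 F [-0.2  0.2  0.2] j6 -101
tool delta now [-0.0515  0.23   -0.0027]
turn [-0.     0.    -0.178] delta after turn [-0.0915  0.2172 -0.0027]
[ 237  193   30   85 1669] [251.78969443 231.5602157 ]
```

Call:
play_rows:
  deltas:
    - [[0, 0, 0], [0, 0, -0.178], 1.0]
    - [[-0.018, 0.042, 0], [0, 0, 0], 1.0]
    - [[-0.018, 0.042, 0], [0, 0, 0], 1.0]
    - [[-0.018, 0.042, 0], [0, 0, 0], 1.0]
    - [[-0.018, 0.042, 0], [0, 0, 0], 1.0]
    - [[-0.016, 0.03, 0], [0, 0, 0], 1.0]
    - [[0, 0, 0], [0, 0, 0], 1.0]
    - [[0, 0, 0], [0, 0, 0], 1.0]

```text
time: 25.48
tool_pos: [556.2, 36.0, 109.9]
tcp_rot: [179.9, -1.3, 176.5]
ft_force: [-0.2, 0.3, -0.1]
finger_gap: 9.9
```

```bash
python3 -c "
from h import *
go(569,47.6,10,176.2)"
```

```text
t 25.48 p [556.2  36.  109.9] rot [179.9  -1.3 176.5] gap 9.9 F [-0.2  0.3 -0.1] j6 -88
tool delta now [-0.0144  0.0122  0.0996]
turn [ 0.002 -0.023  0.005] delta after turn [-0.012   0.0125  0.0999]
```

Call:
play_rows:
  deltas:
    - [[-0.0125, 0.0125, 0.01], [0.002, -0.023, 0.005], 1.0]
    - [[0, 0, 0.03], [0, 0, 0], 1.0]
    - [[0, 0, 0.03], [0, 0, 0], 1.0]
    - [[0, 0, 0], [0, 0, 0], 1.0]

```text
time: 25.98
tool_pos: [566.6, 43.4, 35.9]
tcp_rot: [-179.9, -0.2, 175.9]
ft_force: [-1.7, -0.4, -0.8]
finger_gap: 10.0
```

```bash
python3 -c "
from h import *
go(569,47.6,10,176.2)"
```

```text
t 25.98 p [566.6  43.4  35.9] rot [-179.9   -0.2  175.9] gap 10.0 F [-1.7 -0.4 -0.8] j6 -87
tool delta now [-0.0022  0.0043  0.0259]
turn [-0.001 -0.003 -0.005] delta after turn [-0.0021  0.0043  0.0259]
```

Call:
play_rows:
  deltas:
    - [[-0.002, 0.004, 0.014], [0, -0.003, -0.005], 1.0]
    - [[0, 0, 0.006], [0, 0, 0], 1.0]
    - [[0, 0, 0], [0, 0, 0], 1.0]

```text
time: 26.35
tool_pos: [570.2, 46.3, 17.1]
tcp_rot: [-179.9, 0.2, 176.1]
ft_force: [0.6, -0.5, 0.5]
finger_gap: 10.0
```

```bash
python3 -c "
from h import *
go(569,47.6,10,176.2)"
```

```text
t 26.35 p [570.2  46.3  17.1] rot [-179.9    0.2  176.1] gap 10.0 F [ 0.6 -0.5  0.5] j6 -87
tool delta now [0.0014 0.0012 0.0071]
turn [-0.001  0.003 -0.001] delta after turn [0.0013 0.0012 0.0071]
```

Call:
play_rows:
  deltas:
    - [[0.0015, 0.001, 0.006], [0, 0.003, 0], 1.0]
    - [[0, 0, 0.002], [0, 0, 0], 1.0]
    - [[0, 0, 0], [0, 0, 0], 1.0]

```text
time: 26.72
tool_pos: [569.9, 47.5, 10.0]
tcp_rot: [-179.9, 0.1, 176.1]
ft_force: [0.5, 0.1, -0.2]
finger_gap: 10.1
```

Call:
play_rows:
  deltas:
    - [[0, 0, 0], [0, 0, 0], 0.75]
    - [[0, 0, 0], [0, 0, 0], 0.75]
    - [[0, 0, 0], [0, 0, 0], 0.75]
    - [[0, 0, -0.02], [0, 0, 0], 0.75]
    - [[0, 0, -0.04], [0, 0, 0], 0.5]
    - [[0, 0, -0.05], [0, 0, 0], 0.45]
    - [[0, 0, 0], [0, 0, 0], 0.45]

```text
time: 27.6
tool_pos: [570.6, 47.7, 128.3]
tcp_rot: [-180.0, 0.3, 176.1]
ft_force: [0.1, 0.1, 0.1]
finger_gap: 47.0
```

Run:
```python
from h import *
go(473.5,407,140,190.9)
im,p=snap("w12","wrist")
hsv=cv2.cvtColor(im,cv2.COLOR_RGB2HSV); m=(((hsv[:,:,0]<7)|(hsv[:,:,0]>172))&(hsv[:,:,1]>140)&(hsv[:,:,2]>50)).astype(np.uint8)
k,l,st,ce=cv2.connectedComponentsWithStats(m)
for i in range(1,k):
    if st[i,4]>100:
        c=cv2.findContours((l==i).astype(np.uint8),0,1)[0][0][:,0]; R=cv2.minAreaRect(onz("wrist",c,12.5,p)[:,:2].astype(np.float32)); print(st[i],ce[i],R)
```

```text
t 27.6 p [570.6  47.7 128.3] rot [-180.     0.3  176.1] gap 47.0 F [0.1 0.1 0.1] j6 -86
tool delta now [ 0.121   0.352  -0.0126]
turn [-0.001  0.005 -0.258] delta after turn [ 0.0274  0.3712 -0.0117]
[244 153  16  50 676] [251.37130178 177.45266272] ((568.8367309570312, 48.063941955566406), (13.381356239318848, 45.75180435180664), 85.76264953613281)
```

The short blank lies at (568.8, 48.1), long axis -4.2°, which is on target. The wedge is next.

Call:
play_rows:
  deltas:
    - [[0, 0, -0.01], [-0.001, 0.003, -0.129], 0.45]
    - [[0, 0, -0.005], [0, 0.002, -0.129], 0.45]
    - [[0.004, 0.053, 0], [0, 0, 0], 0.45]
    - [[0.004, 0.053, 0], [0, 0, 0], 0.45]
    - [[0.004, 0.053, 0], [0, 0, 0], 0.45]
    - [[0.004, 0.053, 0], [0, 0, 0], 0.45]
    - [[0.004, 0.053, 0], [0, 0, 0], 0.45]
    - [[0.004, 0.053, 0], [0, 0, 0], 0.45]

```text
time: 28.65
tool_pos: [477.9, 358.5, 138.0]
tcp_rot: [-179.9, -0.7, -169.0]
ft_force: [0.4, 0.2, -0.7]
finger_gap: 47.2
```

Call:
play_rows:
  deltas:
    - [[0.002, 0.03, 0], [0, 0, 0], 0.45]
    - [[0, 0, 0], [0, 0, 0], 0.45]
    - [[0, 0, 0], [0, 0, 0], 0.45]

```text
time: 29.02
tool_pos: [466.5, 390.5, 135.8]
tcp_rot: [-179.8, -0.9, -168.7]
ft_force: [0.9, -0.0, -0.4]
finger_gap: 47.2
```

Run:
```python
from h import *
go(473.5,407,140,190.9)
im,p=snap("w13","wrist"); print(p[0].round(1),p[1].round(2))
u=proj("wrist",[473.5,407,8],p)[0]; print(u)
x,y=u.astype(int); x0,y0=x-80,max(0,y-70); print(x0,y0)
cv2.imwrite("pics/w13b.png",cv2.resize(im[y0:y0+140,x0:x0+160,::-1],(640,560),interpolation=cv2.INTER_CUBIC))
```

```text
t 29.02 p [466.5 390.5 135.8] rot [-179.8   -0.9 -168.7] gap 47.2 F [ 0.9 -0.  -0.4] j6 -66
tool delta now [-0.01    0.0148 -0.0044]
turn [-0.003 -0.016  0.007] delta after turn [-0.01    0.0148 -0.0042]
[466.5 390.5 135.8] [-179.85   -0.89 -168.7 ]
[266.85093354 189.49942138]
186 119
```

View pics/w13b.png

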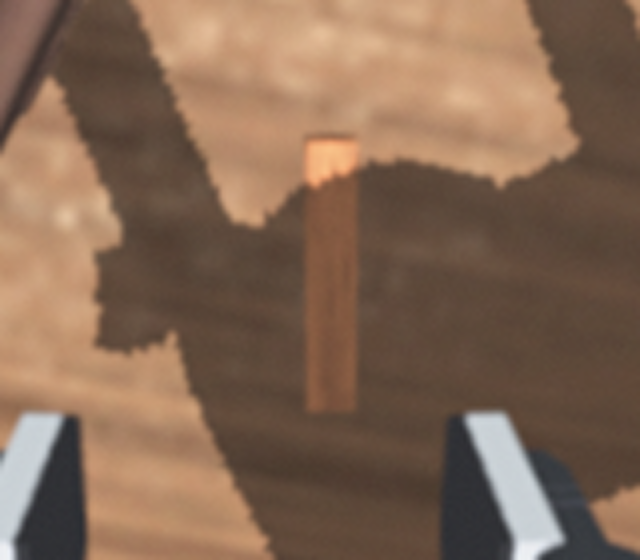

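The wedge is a strip from (331,138) to (331,411) in the 4x crop, with even width in plan, so it tapers in thickness.

Run:
```python
from h import *
p=(np.array([466.5,390.5,135.8]),np.array([-179.85,-.89,-168.7]))
for z in(8,4):
  X=onz("wrist",np.array([(305,138),(357,138),(357,411),(305,411)])/4+[186,119],z,p); a=(X[2]+X[3]-X[0]-X[1])/2
  print(X.mean(0).round(1),np.linalg.norm(a).round(1),np.degrees(np.arctan2(a[1],a[0])).round(1),np.linalg.norm(X[1]-X[0]).round(1),np.linalg.norm(X[2]-X[3]).round(1))
go(474,407,2,190.9)
```

```text
[472.4 408.7   8. ] 67.7 12.2 12.1 12.9
[473.4 409.1   4. ] 68.7 12.2 12.2 13.0
t 29.07 p [466.6 390.3 135.8] rot [-179.9   -0.9 -168.7] gap 47.0 F [ 0.3  0.2 -0.4] j6 -66
tool delta now [-0.0127  0.0152  0.1335]
turn [-0.003 -0.016  0.006] delta after turn [-0.0105  0.015   0.1338]
```

Call:
play_rows:
  deltas:
    - [[-0.0105, 0.0165, 0.02], [-0.003, -0.016, -0.007], 0.45]
    - [[0, 0, 0.045], [0, 0, 0], 0.45]
    - [[0, 0, 0.025], [0, 0, 0], 0.45]
    - [[0, 0, 0], [0, 0, 0], 0.5]

```text
time: 29.58
tool_pos: [476.8, 404.1, 44.4]
tcp_rot: [180.0, 0.1, -168.7]
ft_force: [-0.4, -0.6, 0.5]
finger_gap: 42.3
```

```bash
python3 -c "
from h import *
go(473,408.3,2,191.7)"
```

```text
t 29.57 p [476.8 404.1  44.4] rot [ 1.800e+02  1.000e-01 -1.687e+02] gap 42.3 F [-0.4 -0.6  0.5] j6 -66
tool delta now [0.003  0.0048 0.0424]
turn [ 0.     0.002 -0.007] delta after turn [0.0029 0.0049 0.0424]
```

Call:
play_rows:
  deltas:
    - [[0.003, 0.005, 0.025], [0, 0.002, -0.007], 0.55]
    - [[0, 0, 0.01], [0, 0, 0], 0.55]
    - [[0, 0, 0.002], [0, 0, 0], 0.55]
    - [[0, 0, 0], [0, 0, 0], 0.55]

```text
time: 30.08
tool_pos: [477.2, 407.9, 12.3]
tcp_rot: [179.9, 0.4, -168.5]
ft_force: [-0.5, -0.4, 0.5]
finger_gap: 38.4
```

```bash
python3 -c "
from h import *
go(473,408.3,2,191.7)"
```

```text
t 30.07 p [477.2 407.9  12.3] rot [ 179.9    0.4 -168.5] gap 38.4 F [-0.5 -0.4  0.5] j6 -66
tool delta now [0.0041 0.0012 0.0102]
turn [ 0.002  0.006 -0.003] delta after turn [0.0041 0.0013 0.0103]
```

Call:
play_rows:
  deltas:
    - [[0.004, 0.0012, 0.008], [0.002, 0.006, -0.003], 0.6]
    - [[0.0005, 0, 0.0015], [0, 0, 0], 0.6]
    - [[0, 0, 0], [0, 0, 0], 0.6]

```text
time: 30.45
tool_pos: [473.6, 409.0, 4.2]
tcp_rot: [179.9, 0.1, -168.3]
ft_force: [0.3, 0.2, -0.6]
finger_gap: 34.2
```

```bash
python3 -c "
from h import *
go(473,408.3,2,191.7)"
```

```text
t 30.45 p [473.6 409.    4.2] rot [ 1.799e+02  1.000e-01 -1.683e+02] gap 34.2 F [ 0.3  0.2 -0.6] j6 -66
tool delta now [ 0.0007 -0.0006  0.0022]
turn [ 0.001  0.003 -0.   ] delta after turn [ 0.0007 -0.0006  0.0022]
```

Call:
play_rows:
  deltas:
    - [[0.0005, -0.0005, 0.0025], [0, 0.002, 0], 0.6]
    - [[0, 0, 0], [0, 0, 0], 1.0]
    - [[0, 0, 0], [0, 0, 0], 1.0]
    - [[0, 0, 0], [0, 0, 0], 1.0]
    - [[0, 0, 0], [0, 0, 0], 1.0]

```text
time: 31.08
tool_pos: [473.4, 408.6, 1.9]
tcp_rot: [179.9, 0.1, -168.3]
ft_force: [-0.8, 1.1, 0.6]
finger_gap: 10.1
```

```bash
python3 -c "
from h import *
go(473,408.3,2,191.7)"
```

```text
t 31.07 p [473.4 408.6   1.9] rot [ 1.799e+02  1.000e-01 -1.683e+02] gap 10.1 F [-0.8  1.1  0.6] j6 -66
tool delta now [ 0.0004 -0.0002 -0.0001]
turn [ 0.002  0.001 -0.   ] delta after turn [ 0.0004 -0.0002 -0.0001]
```

Call:
play_rows:
  deltas:
    - [[0, 0, -0.02], [0, 0, 0], 1.0]
    - [[0, 0, -0.05], [0, 0, 0], 1.0]
    - [[0, 0, -0.05], [0, 0, 0], 1.0]
    - [[0, 0, 0], [0, 0, 0], 1.0]

```text
time: 31.58
tool_pos: [473.4, 408.5, 129.4]
tcp_rot: [179.9, 0.1, -168.3]
ft_force: [1.1, -0.3, 0.4]
finger_gap: 10.6
```

Run:
```python
from h import *
go(577.8,179.4,130,176.2)
im,p=snap("w14","wrist"); 
cv2.imwrite("pics/w14b.png",cv2.resize(im[150:330,150:352,::-1],(606,540),interpolation=cv2.INTER_CUBIC))
```

```text
t 31.57 p [473.4 408.5 129.4] rot [ 1.799e+02  1.000e-01 -1.683e+02] gap 10.6 F [ 1.1 -0.3  0.4] j6 -66
tool delta now [-0.0558 -0.2455 -0.0011]
turn [0.002 0.002 0.27 ] delta after turn [-0.1193 -0.2217 -0.0006]
```

View pics/w14b.png

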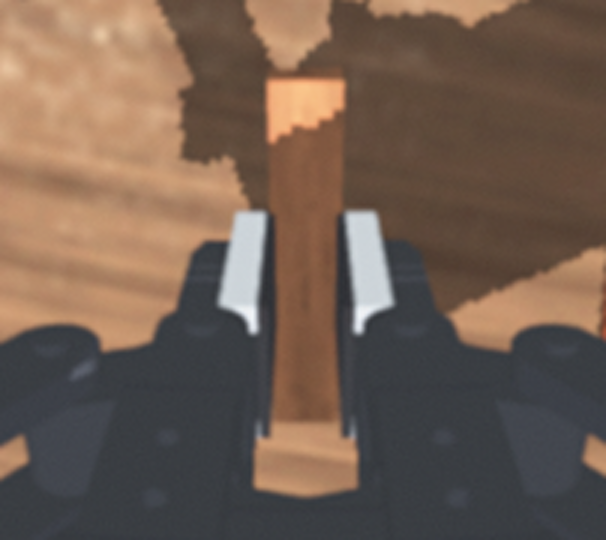

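The wedge is held straight (306,250).

Call:
play_rows:
  deltas:
    - [[0, 0, 0], [0.001, 0.001, 0.135], 1.0]
    - [[0, 0, 0], [0.001, 0.001, 0.135], 1.0]
    - [[-0.0235, -0.042, 0], [0, 0, 0], 1.0]
    - [[-0.0235, -0.042, 0], [0, 0, 0], 1.0]
    - [[-0.0235, -0.042, 0], [0, 0, 0], 1.0]
    - [[-0.0235, -0.042, 0], [0, 0, 0], 1.0]
    - [[-0.02, -0.035, 0], [0, 0, 0], 1.0]
    - [[0, 0, 0], [0, 0, 0], 1.0]

```text
time: 32.62
tool_pos: [567.2, 188.6, 119.2]
tcp_rot: [-179.5, -0.9, 175.8]
ft_force: [-0.9, -0.3, -0.1]
finger_gap: 10.2
```

Call:
play_rows:
  deltas:
    - [[0, 0, 0], [0, 0, 0], 1.0]

```text
time: 32.75
tool_pos: [566.4, 188.6, 118.3]
tcp_rot: [-179.5, -1.0, 175.8]
ft_force: [-0.2, -0.8, -0.2]
finger_gap: 9.8
```

```bash
python3 -c "
from h import *
go(577.8,179.4,7.5,176.2)"
```

```text
t 32.75 p [566.4 188.6 118.3] rot [-179.5   -1.   175.8] gap 9.8 F [-0.2 -0.8 -0.2] j6 -72
tool delta now [-0.014  -0.0074  0.1107]
turn [-0.009 -0.017 -0.007] delta after turn [-0.012  -0.0085  0.1108]
```

Call:
play_rows:
  deltas:
    - [[-0.0125, -0.0085, 0.01], [-0.009, -0.017, -0.007], 1.0]
    - [[0, 0, 0.04], [0, 0, 0], 1.0]
    - [[0, 0, 0.03], [0, 0, 0], 1.0]
    - [[0, 0, 0], [0, 0, 0], 1.0]

```text
time: 33.25
tool_pos: [578.0, 181.2, 34.1]
tcp_rot: [179.9, 0.1, 176.6]
ft_force: [-0.6, 1.9, -0.7]
finger_gap: 10.0
```

```bash
python3 -c "
from h import *
go(577.8,179.4,7.5,176.2)"
```

```text
t 33.25 p [578.  181.2  34.1] rot [1.799e+02 1.000e-01 1.766e+02] gap 10.0 F [-0.6  1.9 -0.7] j6 -74
tool delta now [ 0.0001 -0.0018  0.0266]
turn [0.002 0.002 0.006] delta after turn [ 0.0001 -0.0018  0.0266]
```

Call:
play_rows:
  deltas:
    - [[0.0005, -0.002, 0.015], [0.001, 0.002, 0.006], 1.0]
    - [[0, 0, 0.006], [0, 0, 0], 1.0]
    - [[0, 0, 0], [0, 0, 0], 1.0]

```text
time: 33.62
tool_pos: [579.0, 180.0, 14.0]
tcp_rot: [179.9, 0.2, 176.3]
ft_force: [0.3, 0.2, 0.5]
finger_gap: 10.0
```

```bash
python3 -c "
from h import *
go(577.8,179.4,7.5,176.2)"
```

```text
t 33.62 p [579. 180.  14.] rot [179.9   0.2 176.3] gap 10.0 F [0.3 0.2 0.5] j6 -74
tool delta now [ 0.0011 -0.0007  0.0065]
turn [0.002 0.003 0.001] delta after turn [ 0.0011 -0.0007  0.0065]
```

Call:
play_rows:
  deltas:
    - [[0.001, -0.0005, 0.0055], [0.001, 0.003, 0.001], 1.0]
    - [[0, 0, 0.0015], [0, 0, 0], 1.0]
    - [[0, 0, 0], [0, 0, 0], 1.0]

```text
time: 34.0
tool_pos: [579.2, 179.8, 8.3]
tcp_rot: [179.9, 0.1, 176.2]
ft_force: [0.1, 0.5, -0.5]
finger_gap: 10.1
```

Call:
play_rows:
  deltas:
    - [[0, 0, 0], [0, 0, 0], 0.75]
    - [[0, 0, 0], [0, 0, 0], 0.75]
    - [[0, 0, 0], [0, 0, 0], 0.75]
    - [[0, 0, -0.02], [0, 0, 0], 0.75]
    - [[0, 0, -0.05], [0, 0, 0], 0.5]
    - [[0, 0, -0.05], [0, 0, 0], 0.5]
    - [[0, 0, -0.02], [0, 0, 0], 0.5]
    - [[0, 0, 0], [0, 0, 0], 0.5]

```text
time: 35.0
tool_pos: [579.7, 179.8, 159.0]
tcp_rot: [179.8, 0.4, 176.2]
ft_force: [-0.4, 0.2, 0.1]
finger_gap: 42.7
```

Run:
```python
from h import *
go(450,400,250)
im,p=snap("w15","wrist"); print(p[0].round(1),p[1].round(2))
cv2.imwrite("pics/w15b.png",cv2.resize(im[80:280,110:400,::-1],(800,552),interpolation=cv2.INTER_CUBIC))
```

```text
t 35.0 p [579.7 179.8 159. ] rot [179.8   0.4 176.2] gap 42.7 F [-0.4  0.2  0.1] j6 -74
tool delta now [ 0.1434  0.2113 -0.0914]
[579.7 179.8 159. ] [179.85   0.38 176.21]
```

View pics/w15b.png

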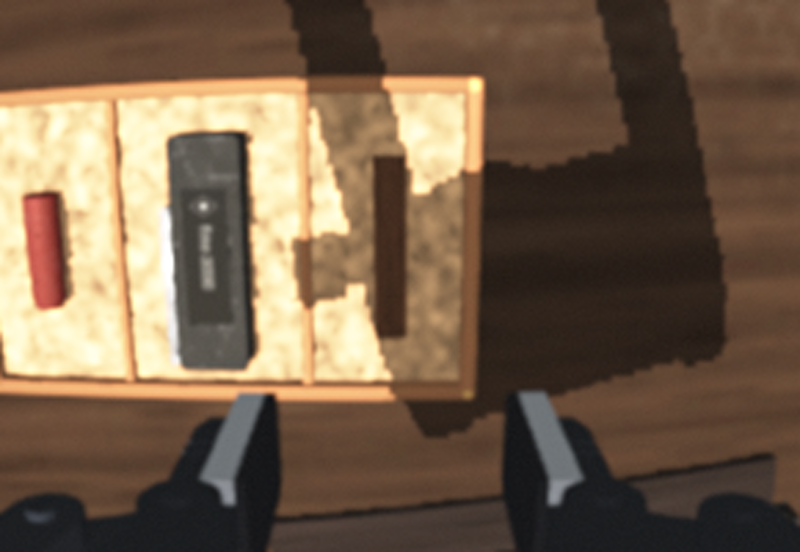

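All three pieces lie in their bays: red barrel (44,250), whetstone (208,250), wedge (390,247). I'll move the arm clear and take a last look.

Call:
play_rows:
  deltas:
    - [[0, 0, -0.05], [0, 0, 0], 0.5]
    - [[0.02, 0.04, -0.04], [0, 0, 0], 0.5]
    - [[0.03, 0.045, 0], [0, 0, 0], 0.5]
    - [[0.03, 0.045, 0], [0, 0, 0], 0.5]
    - [[0.03, 0.045, 0], [0, 0, 0], 0.5]
    - [[0.03, 0.045, 0], [0, 0, 0], 0.5]
    - [[0.01, 0.02, 0], [0, 0, 0], 0.5]
    - [[0, 0, 0], [0, 0, 0], 0.5]

```text
time: 36.05
tool_pos: [436.6, 433.5, 238.1]
tcp_rot: [-179.6, -0.6, 176.1]
ft_force: [0.3, -0.8, 0.2]
finger_gap: 42.6
```

Run:
```python
from h import *
go(450,400,250)
im,p=snap("t9","top"); im2,_=snap("s9","scene")
o=np.vstack([cv2.resize(im[90:290,110:430],(800,500),interpolation=cv2.INTER_CUBIC)])
cv2.imwrite("pics/t9b.png",o[:,:,::-1])
```

```text
t 36.05 p [436.6 433.5 238.1] rot [-179.6   -0.6  176.1] gap 42.6 F [ 0.3 -0.8  0.2] j6 -46
tool delta now [-0.0156 -0.0326 -0.0118]
```

View pics/t9b.png

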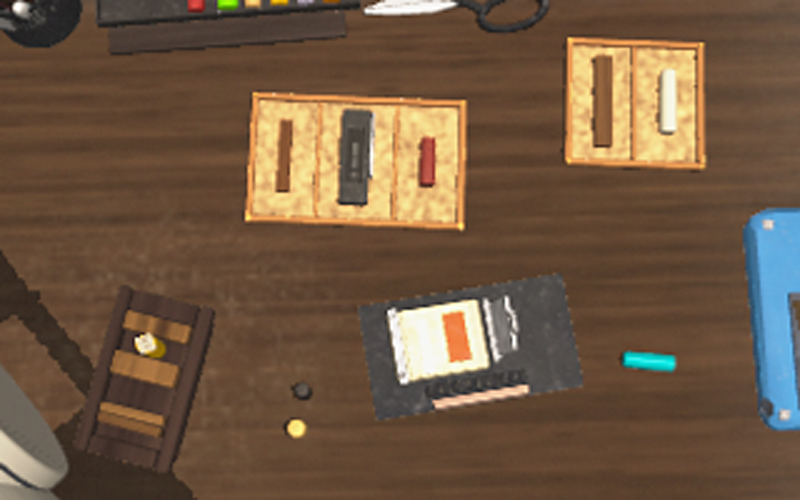

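The last top view shows everything in place. Wedge (285,155), whetstone (355,158) and red blank (428,162) are in the three-bay tray; slip (603,100) and cream blank (668,100) are in the two-bay tray. The standing blanks (302,390) and (297,428) and the turquoise barrel (649,361) are where they started.

```bash
python3 -c "
from bench import r
r.hand_in(); print(r.sense()['time'])"
```

```text
the job is handed in; nothing more can be done
the job is handed in; nothing more can be done
```

Both seal-carving kits are made up and handed in at about 36 s, well inside the 99 s limit. The longer blank and the packing slip are in the two-bay tray. The whetstone is in the middle bay of the three-bay tray, with the shorter blank and the wedge in the outer bays.

- **Placement:** The last top view shows all five pieces flat and lengthways, each near the middle of its bay. In earlier wrist views the whetstone measured within about 2 mm of centre and the shorter blank within about 1 mm. The longer blank, slip and wedge I judged by eye only.
- **Left alone:** The two standing blanks and the turquoise barrel are where they started. The gripper is open and the arm is clear of everything. No wrist force above about 2 N showed in any reading.
- **Disagreements:**
  - Closed on a piece, the gripper reads about 2 mm less than the stated widths.
  - My two-view heights were rough: the slip came out at about −2 mm and the whetstone top at about 10–12.5 mm. I used the text's heights to read positions and set the grasp and release heights; the wrist force gave no clear sign of contact.
  - Tray centres from different views agreed to about 2–3 mm.

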